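# Lock a fuel-pump ring into its bayonet collar and secure it with the pawl

### The job

Fit the loose lock ring on the fuel tank's pump opening: press down the tail of the red pawl to tip its nose up out of the way, lower the ring over the pump's plastic spigots with its three lugs in the gaps of the steel collar, and push it round clockwise by its upright ears until the lugs are fully home under the collar. Then drop the pawl so that it lies fully down behind a lug, and let go. Do not knock the spigots hard, and leave the springs, the grease tin and everything else on the bench where they are.

Things in the scene. Friction and masses are not known exactly. Their poses are not given: they have to be found in the camera images.
- ring_center (a point): Loose lock ring of bare aluminium, about 160 g: flat band 5 mm thick, inner diameter 90, outer 116 mm, with three flat lugs (5 mm thick, 40 degrees wide, out to radius 66 mm) round its rim and three upright ears half-way between them. Lies flat, ears up. Point: on its axis, 2.5 mm above its underside; z up, x towards lug 0. Any of the three ways round fits.
- ring_lug0 (a point): Middle of lug 0 of the ring: 62 mm from the axis, 2.5 mm above the ring's underside, in direction 0 degrees in the ring's frame.
- ring_lug1 (a point): The same point of lug 1, at +120 degrees (counter-clockwise seen from above).
- ring_lug2 (a point): The same point of lug 2, at -120 degrees.
- ring_ear0 (a point): Upright ear of the ring, in direction 60 degrees in the ring's frame, 51.5 mm from the axis: 18 mm wide along the rim, 9 mm thick along the radius, from the band up to 34 mm above the ring's underside. This point is the ear's centre, 22 mm above the ring's underside.
- ring_ear1 (a point): The same point of the ear at 180 degrees.
- ring_ear2 (a point): The same point of the ear at -60 degrees.
- fuel_tank: Black plastic fuel tank, fixed, top 85 mm above the bench. Origin: on the axis of the pump opening, at the bench. It reaches 180 mm along its +y, 120 mm along -y and 105 mm along +x and -x from there, with a seam flange 9 mm farther out, 40 mm up. Filler cap: 54 mm wide, top 125 mm above the bench, at 62 mm along x, 138 mm along y.
- mount_seat (a point): On the axis of the pump opening, at the height of the flat steel seat (88 mm above the bench) on which the ring's underside comes to rest; x, y are the tank's axes, z up. The steel collar round it spans radius 61 to 74 mm, 10.5 mm above the seat: three times a solid stop block (11 to 41 degrees), a slot 7 mm high under a cap (41 to 81) and an open gap (81 to 131), each repeated every 120.
- pump_flange: Cream plastic flange of the fuel pump in the middle of the opening, fixed: radius 43.5 mm, narrowing to 41 mm at its top 5.5 mm above the seat; it stands in the ring's hole and centres it with about 1.5 mm of play. Flange and seat are slick. Origin on the axis, at the seat.
- mount_gap (a point): Middle of the gap at the pawl, where the middle of a lug goes down: 62 mm from the axis, 106 degrees in the tank's frame, 2.5 mm above the seat; 5 degrees off either way still enters. The other two gaps are 120 degrees on. From here the ring is turned clockwise (seen from above), about 45 degrees, until the lugs meet the stop blocks.
- mount_home (a point): Where the middle of a lug comes to lie when the ring is fully home against the stops: 62 mm from the axis, 61 degrees in the tank's frame, 2.5 mm above the seat.
- pawl (a joint): Red rocking pawl, 100 g, hinged on the tank outside the collar, on the +y side of the opening. 0 = down: its nose stands in the gap (85 to 95 degrees in the tank's frame), where it keeps a lug out, or from turning back once home; 1.08 = up, clear of the ring's way. It swings freely and falls by its weights to 0 from below about 0.6 and to 1.08 from above. On a lug not home it stays 0.08 or more up.
- pawl_hinge (a point): The pawl's hinge pin: 106 mm from the opening's axis along the tank's +y, 19 mm above the seat; the pin lies along the tank's x. The pawl's arm (14 mm wide, 6 mm thick) reaches 46 mm from it towards the opening, level when down; the nose hangs 18 mm below the pin at 42 mm from it.
- pawl_tail (a point): Axis of the round thumb bar (12 mm thick, 26 mm long, along the tank's x) at the end of the pawl's tail, 34 mm from the hinge pin on the side away from the opening: 33 degrees above level when the pawl is down. Pressed down (along its arc about the pin) it lifts the nose.
- pawl_weight (a point): Axis of the round weight (16 mm thick, 22 mm long, along the tank's x) on top of the pawl's arm: when down, 26 mm from the pin towards the opening and 12 mm above it. Pushed towards the opening when the pawl is up, it brings the pawl over until it falls shut.
- pump_spigots: The brittle plastic hose spigots and plug in the middle of the pump flange (fixed): within 25 mm of the axis, 31 mm high. The origin is on the axis, 5.5 mm above the seat.
- grease_tin: Blue grease tin, 53 mm in diameter, 38 mm high; origin at the centre of its underside. Leave it alone.
- spring_a: Coil spring standing upright, 39 mm in diameter, 68 mm high; origin at the centre of its foot. Leave it alone.
- spring_b: Coil spring standing upright, 39 mm in diameter, 66 mm high; origin at the centre of its foot. Leave it alone.

How it is judged:
By the outcome, as a careful person would: the job done as asked, in the order asked, and still so for the second after the job is handed in, with the robot touching nothing.
It also fails if it takes over 54 s, if anything falls off the work surface, if the arm or the gripper's body presses on something with over 40 N, if the wrist force passes 120 N, or if a joint passes its speed limit or range.

### The arm

A 6-joint arm with a two-finger parallel gripper is mounted at the origin on a cart in front of the work surface, level with it; the furniture and walls round the work are solid. World frame = base frame: x ahead of the robot, y to its left, z up, the work surface at z = 0. Lengths are in mm, angles in rad, forces in N, time in s.
With the tool pointing down it reaches from about 350 to 875 mm from the base axis. Payload 4.2 kg.
Tool frame: the origin (TCP) lies at the very end of the fingers, on their centre line; the grasp point (between the pads) lies 19 mm behind it; z points along the fingers, y is the direction in which the jaws open and shut (so a half turn about z gives the same grasp; the last joint's range is limited). The gripper opens to 85 mm and grips with 20 to 120 N. Pads are 22 mm wide; open, the fingers measure 114 mm over their backs; the gripper's body (76 mm by 85 mm) begins 54 mm behind the grasp point. The pads swing forward as they close: fully open they stand 13 mm farther back than shut.
Start: joints at [1.566, 0.385, 0.008, 0, -1.194, -0.259], TCP at [162.937, 603.366, 231.312] pointing down, gripper open.
Joint ranges: [-3.14, 3.14], [-1.21, 2.06], [-1.07, 1.41], [-3.16, 2.05], [-2.99, -0.16], [-3.1, 3.1]. Speed limits (rad/s): [2.79, 2.79, 3.14, 3.14, 3.14, 3.14].

### API

Orientations are given as a unit quaternion [x, y, z, w].
In Python, from bench import arm gives the robot as it stands.
- The arm moves only by the tool apply_moves, never from a script. Its argument "plan" is one flat list of numbers, 5 for each row, row after row: the gripper's target within -1 to 1 (shut at 1, half-way at 0, fully open at -1), then the shift along the world's x, y, z in m, then the turn about the world's z in degrees. A call has 1 to 8 rows; each row is the pose to reach, as a shift and turn from the pose commanded when the call began; what a row does not reach only later rows make up. A row lasts 1/12 s, in which the tool goes at most 41.7 mm and 7.16 degrees, less where a joint would pass 70% of its speed; a pose out of reach is approached as far as the arm can. A call with a gripper value outside its range is refused whole. The fingers move at their own pace and stop on an object; the grip force is fixed at half the most. Time passes only in rows, so rows that repeat a pose let the fingers close. It gives the time, the measured TCP pose, the force and the opening at its end, in the units of the state.
- arm.read_state(): the state, without advancing time (a new reading comes with each control period).
- arm.get_image(name): name is "scene" or "top" or "wrist"; returns a dict with "color" (400x640x3 uint8, red, green, blue), "range_z" (400x640 float32, mm along the optical axis (not along the pixel's ray), 0 where there is no reading), "camera_matrix" (3x3 intrinsics, pixels), "camera_from_world" (4x4, takes a point from world to camera coordinates); the wrist camera has in their place "mount" (4x4, takes a point from camera to tool coordinates, whose origin is the TCP and whose axes are the flange's). Camera axes: x right, y down, z forward; pixel columns grow to the right and rows downward; lengths in mm; the calibration is good to about 2 mm. A picture is of the moment at which its call begins: read the wrist's pose just before it.
- arm.job_done(): hands the job in, once; it reports no verdict.
The state is a dict: "clock": time; "joints": joint angles; "joint_vel": joint speeds; "joint_efforts": joint torques, N m; "position": TCP position; "ee_rot": TCP orientation; "contact_force": force on the tool from outside, world axes, zero at the start; "wrist_torque": the same for the moment, N m; "gripper_width": finger opening in mm.
Only numpy, scipy, OpenCV 4.12 (cv2) and the standard library are available. Lean on these libraries where they do the work, as an engineer would, in place of code of your own. Each camera call takes 0.05 s, during which the arm holds its last target.

## Working session

There is one attempt and no reset: what is moved stays moved. The work goes in short steps, Python scripts to look and compute and a tool call to move; the robot and the scene stay as the last step left them, time stands still between calls to the robot, and variables do not carry over. Pictures are saved under pics/ and viewed, and the job is handed in when it is done.

Besides the shell and the picture viewer there is one more tool, called after ">>>" as name(argument=value, ...), one argument or row to a line, values as JSON. apply_moves: Moves the arm, as the interface text tells. Its arguments: {"type":"object","properties":{"plan":{"type":"array","items":{"type":"number"}}},"required":["plan"]}

```bash
mkdir -p pics; ls
cat > h.py <<'E'
import numpy as np,cv2
from bench import arm
from scipy.spatial.transform import Rotation as R
def shot(n,f):
    s=arm.read_state(); im=arm.get_image(n)
    cv2.imwrite('pics/'+f+'.png',im['color'][:,:,::-1])
    if 'mount' in im:
        T=np.eye(4);T[:3,:3]=R.from_quat(s['ee_rot']).as_matrix();T[:3,3]=s['position']
        W=T@im['mount']
    else: W=np.linalg.inv(im['camera_from_world'])
    np.savez('pics/'+f+'.npz',color=im['color'],z=im['range_z'],K=im['camera_matrix'],W=W)
    return im['color'],im['range_z'],im['camera_matrix'],W
def load(f):
    d=np.load('pics/'+f+'.npz');return d['color'],d['z'],d['K'],d['W']
def cloud(z,K,W):
    v,u=np.mgrid[:z.shape[0],:z.shape[1]]
    P=np.stack([(u-K[0,2])/K[0,0]*z,(v-K[1,2])/K[1,1]*z,z],-1)
    return P@W[:3,:3].T+W[:3,3]
def onplane(u,v,K,W,h):
    d=W[:3,:3]@np.array([(u-K[0,2])/K[0,0],(v-K[1,2])/K[1,1],1]);o=W[:3,3]
    return o+d*(h-o[2])/d[2]
E
python3 - <<'E'
from h import *
s=arm.read_state()
for k in s: print(k,s[k])
for n in ['scene','top','wrist']:
    c,z,K,W=shot(n,n+'0'); print(n,K.tolist(),W.round(3).tolist())
E
```

```text
pics
clock 0.0
joints [ 1.56559696e+00  3.85559701e-01  6.63109842e-03 -4.88690410e-04
 -1.19397167e+00 -2.58605994e-01]
joint_vel [ 1.01999023e-03 -5.62568470e-04 -1.41215051e-03 -1.70294159e-03
  7.96304850e-05  1.66124619e-03]
joint_efforts [-4.81092920e-04 -3.92287624e+01  1.88404083e+01  4.18632209e+00
 -4.59770745e-03  4.38900244e-06]
position [162.80123016 602.83096445 230.22326064]
ee_rot [ 9.91301012e-01 -1.31609822e-01 -9.23539254e-05  1.07223942e-03]
contact_force [ 0.35759334 -0.3578108  -0.87881595]
wrist_torque [0.01301785 0.03984346 0.04742493]
gripper_width 85.38950729304457
scene [[426.83567905286276, 0.0, 317.76759890641387], [0.0, 426.83567905286276, 202.32479953837125], [0.0, 0.0, 1.0]] [[0.714, -0.399, 0.575, -183.51], [-0.7, -0.4, 0.592, -720.73], [-0.006, -0.825, -0.565, 760.884], [0.0, 0.0, 0.0, 1.0]]
top [[490.6712663439608, 0.0, 315.20864693625447], [0.0, 490.6712663439608, 200.908099517189], [0.0, 0.0, 1.0]] [[-0.004, -0.994, 0.107, 328.635], [-1.0, 0.004, -0.001, -25.289], [0.001, -0.107, -0.994, 1770.049], [0.0, 0.0, 0.0, 1.0]]
wrist [[319.82816198241903, 0.0, 315.7483524515027], [0.0, 319.82816198241903, 202.97238901987077], [0.0, 0.0, 1.0]] [[-0.261, -0.923, -0.281, 235.783], [-0.965, 0.251, 0.073, 583.066], [0.003, 0.291, -0.957, 372.203], [0.0, 0.0, 0.0, 1.0]]
```

View pics/scene0.png

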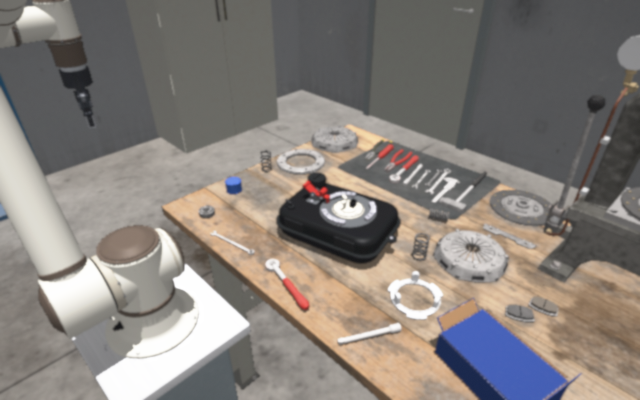

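View pics/top0.png

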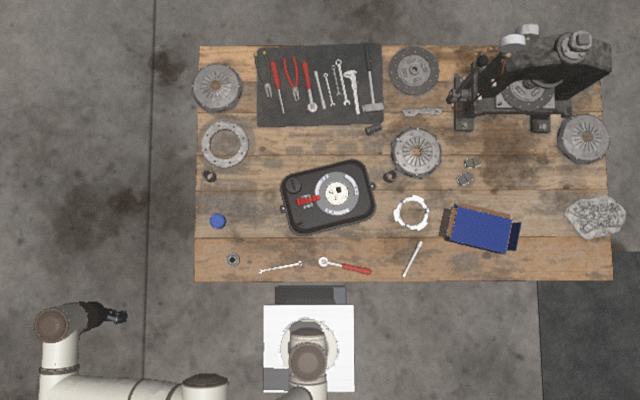

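View pics/wrist0.png

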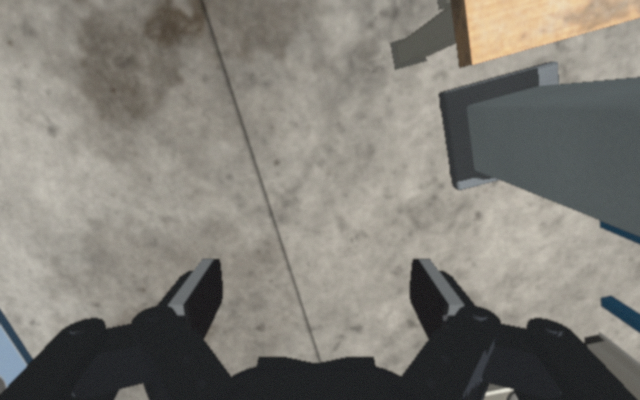

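The top view shows the ring at about (411,213), and the pump opening at about (337,194) with the red pawl to its left at (307,200), so the tank's +y points roughly to image left. The scene view agrees. I'll measure these coarsely first.

Run:
```python
from h import *
c,z,K,W=load('top0'); P=cloud(z,K,W)
hsv=cv2.cvtColor(c,cv2.COLOR_RGB2HSV)
for (u,v) in [(411,213),(337,194),(307,200),(217,220),(209,176),(390,176),(294,184)]:
    print((u,v),P[v,u].round(0), onplane(u,v,K,W,90).round(0))
crop=c[140:260,260:440]; cv2.imwrite('pics/topcrop.png',cv2.resize(crop,None,fx=4,fy=4,interpolation=cv2.INTER_CUBIC)[:,:,::-1])
# ring
m=(P[...,2]>-5)&(P[...,2]<45)&(c.min(-1)>185)
m[:,:380]=0;m[:,435:]=0;m[:190]=0;m[235:]=0
v,u=np.nonzero(m); 
pts=np.array([onplane(a,b,K,W,4) for a,b in zip(u,v)])
(cx,cy),r=cv2.minEnclosingCircle(pts[:,:2].astype(np.float32)); print('ring',cx,cy,r,pts.mean(0))
# red
m=((hsv[...,0]<8)|(hsv[...,0]>172))&(hsv[...,1]>150)&(hsv[...,2]>80)
m[:,:280]=0;m[:,340:]=0;m[:170]=0;m[230:]=0
print('red',np.median(P[m],0),P[m].min(0),P[m].max(0))
# tank
m=(P[...,2]>70)&(P[...,2]<95);m[:,:260]=0;m[:,390:]=0;m[:150]=0;m[245:]=0
print(cv2.minAreaRect(P[m][:,:2].astype(np.float32)))
```

```text
(411, 213) [ 473. -374.   -2.] [ 466. -356.   90.]
(337, 194) [ 532. -102.   95.] [ 532. -103.   90.]
(307, 200) [ 329.  -25. 1770.] [512.   1.  90.]
(217, 220) [448. 322.  30.] [444. 310.  90.]
(209, 176) [611. 359.   1.] [597. 340.  90.]
(390, 176) [ 609. -301.   -2.] [ 594. -287.   90.]
(294, 184) [563.  44. 126.] [568.  46.  90.]
ring 473.662353515625 -375.433837890625 66.00955963134766 [ 473.78440961 -375.54364931    4.        ]
red [509.76916408   4.05761943 121.22429639] [328.63539241 -40.24437459  79.73432742] [ 524.6770226    39.23095606 1770.04914682]
((538.7304077148438, -110.79158020019531), (212.98724365234375, 379.6230163574219), 13.878227233886719)
```

View pics/topcrop.png

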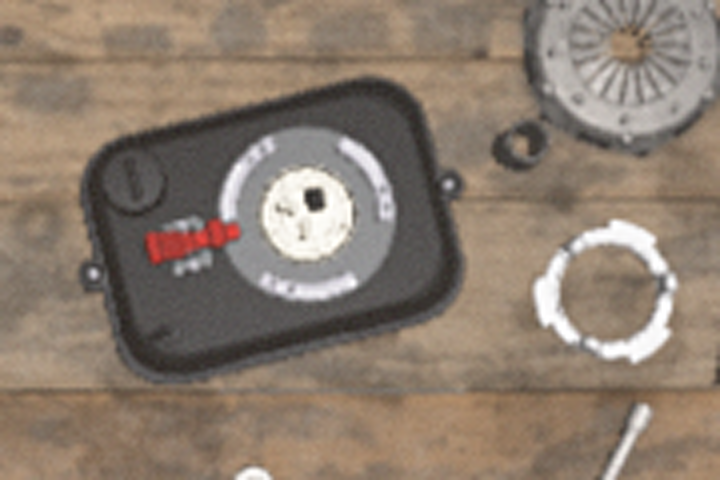

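>>> apply_moves(
  plan=[1, 0.16, -0.288, 0.03, -55, 1, 0.16, -0.288, 0.03, -55, 1, 0.16, -0.288, 0.03, -55, 1, 0.16, -0.288, 0.03, -55, 1, 0.16, -0.288, 0.03, -55, 1, 0.16, -0.288, 0.03, -55, 1, 0.16, -0.288, 0.03, -55, 1, 0.16, -0.288, 0.03, -55],
)

```text
clock: 0.82
position: [323.3, 313.1, 261.5]
ee_rot: [0.817, -0.577, -0.0, 0.0]
contact_force: [-0.1, 0.4, -0.1]
gripper_width: -0.3
```

>>> apply_moves(
  plan=[1, 0.155, -0.28, 0.02, -7, 1, 0.155, -0.28, 0.02, -7, 1, 0.155, -0.28, 0.02, -7, 1, 0.155, -0.28, 0.02, -7, 1, 0.155, -0.28, 0.02, -7, 1, 0.155, -0.28, 0.02, -7, 1, 0.155, -0.28, 0.02, -7, 1, 0.155, -0.28, 0.02, -7],
)

```text
clock: 1.48
position: [478.7, 32.6, 281.5]
ee_rot: [0.781, -0.624, 0.0, 0.0]
contact_force: [0.4, 1.1, 0.3]
gripper_width: 0.1
```

>>> apply_moves(
  plan=[1, 0.052, -0.065, 0, 0, 1, 0.052, -0.065, 0, 0, 1, 0.052, -0.065, 0, 0, 1, 0.052, -0.065, 0, 0],
)

```text
clock: 1.82
position: [530.4, -31.5, 280.0]
ee_rot: [0.781, -0.625, -0.001, 0.001]
contact_force: [-0.6, 1.6, -0.7]
gripper_width: 0.2
```

Run:
```python
from h import *
s=arm.read_state(); print(s['position'],s['ee_rot'],s['joints'],s['clock'])
c,z,K,W=shot('wrist','w1');print(W.round(2).tolist())
```

```text
[530.38843665 -31.48325693 280.04774675] [ 0.78066397 -0.62494992 -0.00082004  0.00082985] [ 2.46021969e-01  1.93419995e-01 -1.37807186e-01 -3.18991903e-04
 -1.24188290e+00 -2.52580936e-02] 1.8167
[[-0.98, -0.21, -0.07, 548.15], [-0.22, 0.93, 0.28, -104.65], [0.0, 0.29, -0.96, 421.89], [0.0, 0.0, 0.0, 1.0]]
```

View pics/w1.png

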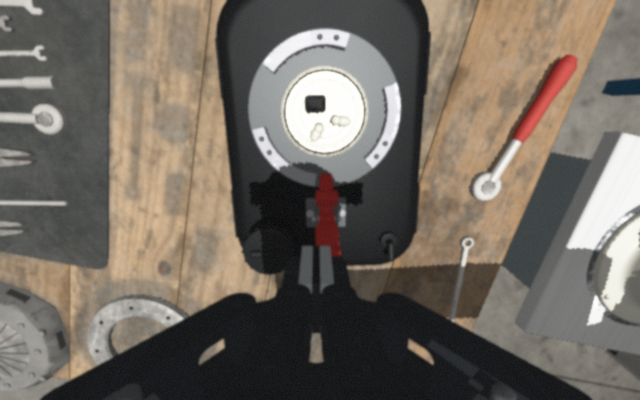

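The wrist view shows the flange at (325,112), three bright collar arcs around it, and the pawl at about (327,210), lying down along the tank's axis. Next I'll measure the tank pose.

```bash
cat > tank.py <<'E'
from h import *
def tank(f):
    c,z,K,W=load(f); P=cloud(z,K,W)
    hsv=cv2.cvtColor(c,cv2.COLOR_RGB2HSV)
    v,u=np.mgrid[:400,:640]
    def plane(m,h): 
        vv,uu=np.nonzero(m); return np.array([onplane(a,b,K,W,h) for a,b in zip(uu,vv)])
    q=np.array([530.,-104.])
    cr=(hsv[...,2]>170)&(hsv[...,1]>15)&(hsv[...,0]<40)
    P0=P
    near=np.linalg.norm(P[...,:2]-q,axis=-1)<55
    m=(cr&near).astype(np.uint8)
    m=cv2.morphologyEx(m,cv2.MORPH_CLOSE,np.ones((9,9)))
    cn=max(cv2.findContours(m,cv2.RETR_EXTERNAL,cv2.CHAIN_APPROX_NONE)[0],key=cv2.contourArea)[:,0]
    w=np.array([onplane(a,b,K,W,93.) for a,b in cn])[:,:2].astype(np.float32)
    print('cream',cv2.minEnclosingCircle(w),cv2.fitEllipse(w))
    ell=cv2.fitEllipse(w); ctr=np.array(ell[0])
    g=(hsv[...,2]>150)&(hsv[...,1]<40)
    r=np.linalg.norm(P[...,:2]-ctr,axis=-1)
    m=g&(r>55)&(r<80)&(P[...,2]>80)&(P[...,2]<112)
    w=plane(m,98.5)[:,:2]-ctr; 
    rr=np.hypot(*w.T); print('collar r',np.percentile(rr,[1,5,50,95,99]))
    a=np.degrees(np.arctan2(w[:,1],w[:,0]))
    # rotational phase: arcs 11..81 -> mid 46 mod 120
    ph=np.degrees(np.angle(np.mean(np.exp(3j*np.radians(a)))))/3
    print('yaw from arcs mod120',ph-46, (ph-46)+120)
    h,_=np.histogram(a%360,bins=72,range=(0,360)); print(h)
    red=((hsv[...,0]<8)|(hsv[...,0]>172))&(hsv[...,1]>150)&(hsv[...,2]>60)&(P[...,2]>100)&(np.linalg.norm(P[...,:2]-ctr,axis=-1)<170)
    p=P[red]; print('red n',len(p),p.mean(0),p.min(0),p.max(0)); d=p.mean(0)[:2]-ctr; print('dir yaw',np.degrees(np.arctan2(-d[0],d[1])),np.hypot(*d))
    print('med z seat',np.median(P[...,2][(r>48)&(r<59)]),'flange z',np.median(P[...,2][(r<40)]))
    return ctr
if __name__=='__main__':
    import sys; tank(sys.argv[1])
E
python3 tank.py w1
```

```text
cream ((537.8837280273438, -100.16051483154297), 43.03166580200195) ((537.9605102539062, -100.24662017822266), (84.80337524414062, 84.9820785522461), 58.346046447753906)
collar r [53.34871736 54.25708859 65.04058111 72.77321166 73.68775016]
yaw from arcs mod120 -0.38357099838108155 119.61642900161891
[114 109 100  84  70  97  88  89  86  75  85  78  55   9   1   0   0   0
   0   0   0   0   0   0   0   1   3   4  16  78  75  87  93  85 100 100
 103 105 112 104 112 113 117 126 128 127 132 134 132 139 144 139 140 124
 117 127 133 112 132 134 128 131 129 132 126 132 123 119 128 127 122 118]
red n 1333 [514.02164356  -5.80133081 121.81708286] [ 493.01769622 -104.65195678  106.05940445] [548.14596959  31.8449261  421.89462935]
dir yaw 14.223108360440396 97.43193533399064
med z seat 350.95364979486226 flange z 94.30078338555612
```

Run:
```python
from h import *
c,z,K,W=load('w1');hsv=cv2.cvtColor(c,cv2.COLOR_RGB2HSV)
ctr=np.array([538,-100.2])
vv,uu=np.mgrid[:400,:640]
d=np.stack([(uu-K[0,2])/K[0,0],(vv-K[1,2])/K[1,1],np.ones((400,640))],-1)@W[:3,:3].T
o=W[:3,3]
Q=(o+d*((98.5-o[2])/d[...,2])[...,None])[...,:2]-ctr
r=np.hypot(Q[...,0],Q[...,1]); a=np.degrees(np.arctan2(Q[...,1],Q[...,0]))%360
sel=(r>62)&(r<73)
for k in range(0,360,4):
    m=sel&(a>=k)&(a<k+4); print(k,int(np.median(hsv[...,2][m])),int(np.median(hsv[...,1][m])),end=' | ')
# red pawl axis
red=((hsv[...,0]<8)|(hsv[...,0]>172))&(hsv[...,1]>130)&(hsv[...,2]>50)
red=red.astype(np.uint8); red[:, :280]=0; red[:,380:]=0;red[:150]=0
v,u=np.nonzero(red); print('\n',len(v))
for v0 in range(170,256,6):
    us=u[(v>=v0)&(v<v0+6)]
    if len(us): 
        p=onplane(us.mean(),v0+2.5,K,W,115); print(v0,us.min(),us.max(),p.round(1),np.degrees(np.arctan2(-(p[0]-538),p[1]+100.2)).round(2))
C=P=cloud(z,K,W)
m=(P[...,2]>70)&(P[...,2]<95)&(z>0)&(np.hypot(P[...,0]-530,P[...,1]+70)<250)
print(cv2.minAreaRect(P[m][:,:2].astype(np.float32)))
```

```text
0 154 7 | 4 154 7 | 8 152 7 | 12 152 7 | 16 151 7 | 20 150 7 | 24 219 6 | 28 229 5 | 32 204 7 | 36 229 5 | 40 229 4 | 44 208 7 | 48 222 6 | 52 232 4 | 56 230 4 | 60 216 7 | 64 94 8 | 68 92 8 | 72 92 8 | 76 92 8 | 80 92 7 | 84 92 8 | 88 91 8 | 92 86 8 | 96 63 57 | 100 93 183 | 104 94 184 | 108 90 131 | 112 131 8 | 116 143 7 | 120 143 7 | 124 143 7 | 128 144 7 | 132 144 7 | 136 144 7 | 140 144 7 | 144 217 6 | 148 230 4 | 152 207 7 | 156 231 4 | 160 234 4 | 164 214 6 | 168 231 5 | 172 235 4 | 176 230 4 | 180 231 4 | 184 233 4 | 188 234 4 | 192 233 4 | 196 235 4 | 200 236 4 | 204 236 4 | 208 238 4 | 212 230 4 | 216 160 6 | 220 160 6 | 224 161 6 | 228 162 6 | 232 163 6 | 236 164 6 | 240 165 6 | 244 166 5 | 248 166 6 | 252 167 6 | 256 168 5 | 260 169 6 | 264 238 4 | 268 242 3 | 272 225 5 | 276 242 4 | 280 242 4 | 284 223 6 | 288 239 4 | 292 244 3 | 296 247 3 | 300 247 3 | 304 246 3 | 308 246 3 | 312 245 3 | 316 244 3 | 320 245 3 | 324 244 3 | 328 245 3 | 332 233 4 | 336 160 6 | 340 160 6 | 344 159 6 | 348 157 6 | 352 157 5 | 356 155 7 | 
 1425
170 321 329 [525.3 -46.  115. ] 13.23
176 319 332 [523.1 -40.4 115. ] 13.98
182 319 332 [521.7 -34.5 115. ] 13.9
188 315 337 [520.  -28.6 115. ] 14.1
194 315 338 [518.3 -22.7 115. ] 14.27
200 316 337 [516.9 -16.6 115. ] 14.19
206 319 332 [515.8 -10.3 115. ] 13.85
212 319 333 [514.1  -4.2 115. ] 13.95
218 318 334 [512.5   2.1 115. ] 13.99
224 315 337 [511.1   8.5 115. ] 13.9
230 315 338 [509.3  14.9 115. ] 13.99
236 315 338 [507.8  21.4 115. ] 13.95
242 315 339 [504.1  27.5 115. ] 14.85
248 331 340 [495.4  32.6 115. ] 17.8
254 332 340 [493.4  39.3 115. ] 17.72
((529.378173828125, -65.201171875), (214.1466827392578, 280.9354248046875), 13.86510944366455)
```

>>> apply_moves(
  plan=[1, -0.013, 0.033, -0.02, 1, 1, -0.0255, 0.065, -0.04, 1, 1, -0.0255, 0.065, -0.075, 1, 1, -0.0255, 0.065, -0.11, 1, 1, -0.0255, 0.065, -0.138, 1, 1, -0.0255, 0.065, -0.138, 1],
)

```text
clock: 2.37
position: [499.5, 35.6, 138.3]
ee_rot: [0.788, -0.616, -0.004, 0.005]
contact_force: [-0.8, -0.1, -0.4]
gripper_width: -0.2
```

Run:
```python
from h import *
s=arm.read_state(); print(s['position'],s['clock'])
c,z,K,W=shot('wrist','w2')
c,z,K,W=shot('scene','s2');cv2.imwrite('pics/s2c.png',cv2.resize(c[150:280,240:420],None,fx=4,fy=4)[:,:,::-1])
```

```text
[499.46432805  35.64351498 138.31112562] 2.3667
```

View pics/s2c.png

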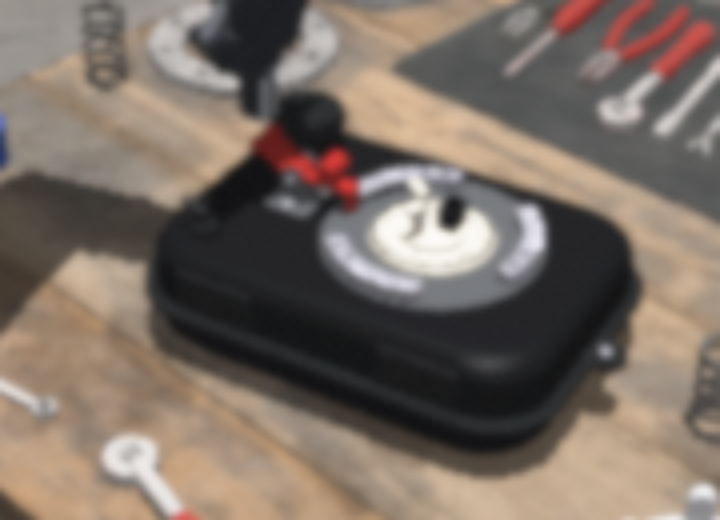

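View pics/w2.png

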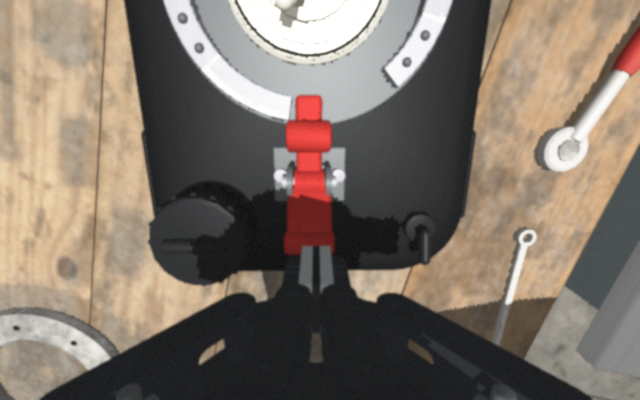

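The pawl runs straight under the fingertips, with the tail bar at (309,242), just to the left of the finger line at about (317,250). I'll check that the arm has settled and then press.

Run:
```python
from h import *
s=arm.read_state(); print(s['position'],s['clock'])
c,z,K,W=load('w2'); print(onplane(309,242,K,W,125.5),onplane(309,130,K,W,119))
```

```text
[504.13805057  36.07900689 143.75957783] 2.4667
[505.40198254  29.9987216  125.5       ] [518.85692036 -25.37160404 119.        ]
```

>>> apply_moves(
  plan=[1, 0.001, -0.003, -0.012, 0, 1, 0.001, -0.003, -0.02, 0, 1, 0.001, -0.003, -0.028, 0, 1, 0.001, -0.003, -0.036, 0, 1, 0.001, -0.003, -0.044, 0, 1, 0.001, -0.003, -0.044, 0, 1, 0.001, -0.003, -0.044, 0],
)

```text
clock: 3.05
position: [505.4, 32.4, 99.2]
ee_rot: [0.787, -0.616, -0.0, 0.0]
contact_force: [0.1, -0.2, 0.0]
gripper_width: -0.5
```

Run:
```python
from h import *
s=arm.read_state(); print(s['position'],s['clock'])
c,z,K,W=shot('wrist','w3')
```

```text
[505.39075506  32.36277969  99.1691184 ] 3.05
```

View pics/w3.png

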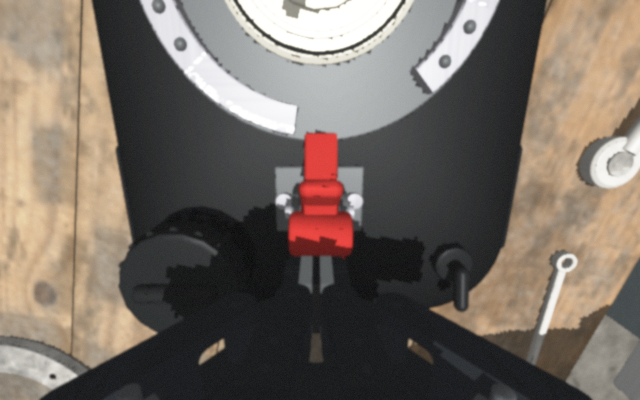

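The pawl is tipped fully up and stays there: the arm at (321,155) stands raised, the weight at (322,228) is above the hinge, and the contact force is about 0. Next I'll lift and go to the ring.

>>> apply_moves(
  plan=[1, 0, 0, 0.04, 0, 1, 0, 0, 0.08, 0, 1, 0, 0, 0.12, 7, 1, -0.001, -0.028, 0.15, 14, -1, -0.003, -0.069, 0.15, 21, -1, -0.005, -0.11, 0.15, 28, -1, -0.007, -0.151, 0.15, 35, -1, -0.009, -0.192, 0.15, 42],
)

```text
clock: 3.77
position: [497.0, -143.3, 249.9]
ee_rot: [0.949, -0.315, 0.0, -0.0]
contact_force: [-0.3, -0.1, 1.1]
gripper_width: 48.1
```

>>> apply_moves(
  plan=[-1, -0.002, -0.04, 0, 7, -1, -0.004, -0.08, 0, 14, -1, -0.006, -0.12, 0, 21, -1, -0.008, -0.16, 0, 28, -1, -0.01, -0.2, 0, 35, -1, -0.011, -0.24, 0, 40, -1, -0.011, -0.24, 0, 40],
)

```text
clock: 4.35
position: [485.6, -386.0, 248.7]
ee_rot: [1.0, 0.027, -0.0, 0.0]
contact_force: [0.7, 0.5, 0.0]
gripper_width: 85.0
```

Run:
```python
from h import *
arm.get_image('top') # settle
s=arm.read_state(); print(s['position'],s['clock'],s['joints'].round(3),s['joint_vel'].round(3))
c,z,K,W=shot('wrist','w4')
```

```text
[ 485.51399705 -386.49037676  248.33275862] 4.4 [-4.110e-01  3.670e-01  2.300e-02  1.000e-03 -1.228e+00  2.031e+00] [ 0.061 -0.034 -0.056 -0.021  0.009 -0.123]
```

View pics/w4.png

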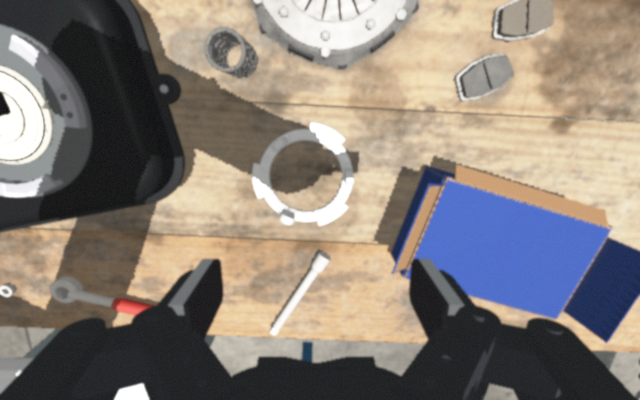

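Run:
```python
from h import *
c,z,K,W=load('w4')
cv2.imwrite('pics/w4c.png',cv2.resize(c[110:240,230:380],None,fx=5,fy=5,interpolation=cv2.INTER_CUBIC)[:,:,::-1])
P=cloud(z,K,W)
q=np.array([474.,-375])
# ray onto ring planes
vv,uu=np.mgrid[:400,:640]
d=np.stack([(uu-K[0,2])/K[0,0],(vv-K[1,2])/K[1,1],np.ones((400,640))],-1)@W[:3,:3].T;o=W[:3,3]
near=np.hypot(P[...,0]-q[0],P[...,1]-q[1])<80
ear=near&(P[...,2]>20)&(P[...,2]<50)
n,l,st,ce=cv2.connectedComponentsWithStats(ear.astype(np.uint8))
for i in range(1,n):
    if st[i,4]>8: print('ear',st[i,4],ce[i],np.median(P[l==i],0),P[l==i][:,2].max())
```

```text
ear 130 [278.61538462 143.53846154] [ 518.31148613 -345.09464933   31.38540594] 33.96340952937197
ear 125 [348.624 176.656] [ 484.75584889 -425.46977099   31.03233871] 34.70133769289896
ear 133 [286.57142857 217.76691729] [ 430.95099552 -355.12838835   30.27548931] 33.9233615809743
```

View pics/w4c.png

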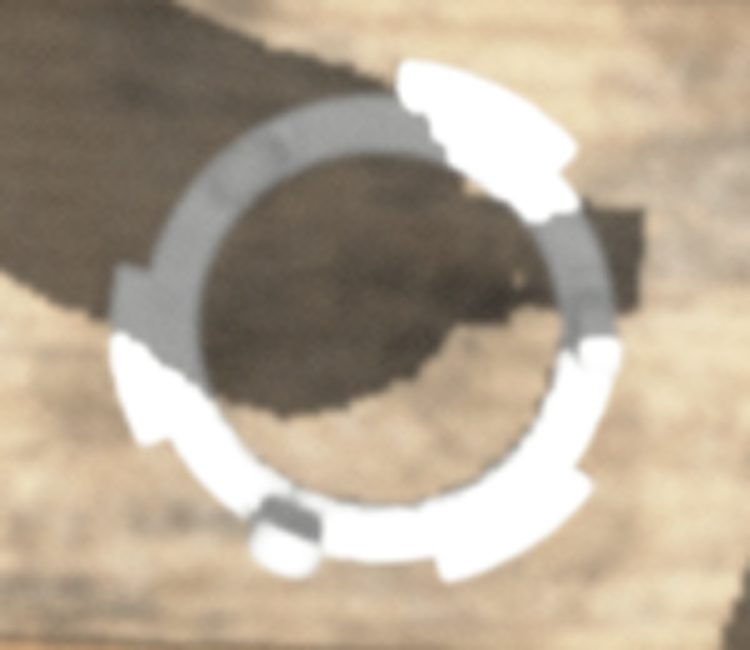

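Run:
```python
from h import *
c,z,K,W=load('w4'); P=cloud(z,K,W)
hsv=cv2.cvtColor(c,cv2.COLOR_RGB2HSV)
near=np.hypot(P[...,0]-476,P[...,1]+375)<85
m=((hsv[...,1]<30)&(hsv[...,2]>95)&near).astype(np.uint8)
n,l,st,ce=cv2.connectedComponentsWithStats(m); i=1+st[1:,4].argmax(); m=(l==i).astype(np.uint8); print(st[i])
o=W[:3,3];print(o)
cn,h=cv2.findContours(m,cv2.RETR_CCOMP,cv2.CHAIN_APPROX_NONE)
out=max(cn,key=cv2.contourArea)[:,0]
cs=sorted(cn,key=cv2.contourArea)[-2][:,0]
w=np.array([onplane(a,b,K,W,4.) for a,b in out])[:,:2].astype(np.float32)
C,r=cv2.minEnclosingCircle(w);print('outer',C,r)
wi=np.array([onplane(a,b,K,W,4.) for a,b in cs])[:,:2].astype(np.float32)
print('inner',cv2.fitEllipse(wi), cv2.minEnclosingCircle(wi))
C=np.array(cv2.fitEllipse(wi)[0])
for C in [C,np.array(cv2.minEnclosingCircle(w)[0])]:
    rr=np.hypot(*(w-C).T);a=np.degrees(np.arctan2(*(w-C).T[::-1]))%360
    lug=rr>61.5
    print('lug phase mod120',(np.degrees(np.angle(np.mean(np.exp(3j*np.radians(a[lug])))))/3)%120)
    print(sorted(a[lug].round(0).astype(int)))
    for e in [(518.3,-345.1),(484.8,-425.5),(431,-355.1)]:
        d=np.array(e)-C;print(np.hypot(*d),np.degrees(np.arctan2(d[1],d[0])))
```

```text
[ 252  122  103  104 3946]
[ 561.09046782 -383.44616177  390.097677  ]
outer (476.1027526855469, -374.95123291015625) 67.32327270507812
inner ((476.4266662597656, -375.5095520019531), (88.82302856445312, 89.35161590576172), 153.68182373046875) ((475.8546142578125, -375.879150390625), 45.99644088745117)
lug phase mod120 96.76052222017958
[np.int64(77), np.int64(77), np.int64(77), np.int64(78), np.int64(79), np.int64(80), np.int64(81), np.int64(82), np.int64(83), np.int64(84), np.int64(86), np.int64(87), np.int64(88), np.int64(89), np.int64(90), np.int64(91), np.int64(92), np.int64(93), np.int64(94), np.int64(95), np.int64(96), np.int64(98), np.int64(99), np.int64(100), np.int64(101), np.int64(102), np.int64(103), np.int64(104), np.int64(105), np.int64(107), np.int64(108), np.int64(109), np.int64(110), np.int64(111), np.int64(112), np.int64(113), np.int64(114), np.int64(116), np.int64(117), np.int64(118), np.int64(118), np.int64(119), np.int64(151), np.int64(151), np.int64(152), np.int64(152), np.int64(154), np.int64(154), np.int64(155), np.int64(157), np.int64(158), np.int64(159), np.
[... 2967 characters left out ...]
7), np.int64(318), np.int64(319), np.int64(320), np.int64(322), np.int64(322), np.int64(324), np.int64(325), np.int64(327), np.int64(328), np.int64(329), np.int64(330), np.int64(332), np.int64(333), np.int64(334), np.int64(335), np.int64(336), np.int64(337), np.int64(338), np.int64(339), np.int64(341), np.int64(342), np.int64(343), np.int64(344), np.int64(345), np.int64(346), np.int64(347), np.int64(348), np.int64(349), np.int64(350), np.int64(351), np.int64(352), np.int64(353), np.int64(354), np.int64(355), np.int64(356), np.int64(357), np.int64(357), np.int64(358), np.int64(358)]
51.68852664928177 35.27640286474226
51.291519427211675 -80.23747085868614
49.278085878683186 156.24409694543237
```

Run:
```python
from h import *
s=arm.read_state(); print(s['position'],s['clock'],s['ee_rot'],s['joint_vel'].round(3), np.degrees(2*np.arctan2(s['ee_rot'][1],s['ee_rot'][0])))
c,z,K,W=load('w4'); P=cloud(z,K,W)
for y0 in range(-440,-600,-10):
    m=(z>0)&(P[...,1]<y0)&(P[...,1]>y0-10)&(abs(P[...,0]-480)<60)&(P[...,2]>8); print(y0,m.sum(),P[m][:,2].max() if m.any() else '')
```

```text
[ 485.63668093 -384.3274518   248.29233996] 4.45 [ 9.99711013e-01  2.40272522e-02 -6.96022995e-04 -3.11331354e-04] [ 0.053 -0.033 -0.037 -0.015 -0.    -0.039] 2.7535860787859736
-440 4682 335.9329659038784
-450 3710 336.021400897591
-460 42 322.8826209688065
-470 0 
-480 134 83.15865764398944
-490 337 83.19974338970803
-500 567 81.23515599288311
-510 840 71.19210588745227
-520 785 66.91145459217438
-530 756 67.26709901388932
-540 743 67.09496545634647
-550 688 66.88563003078428
-560 683 67.34925273636372
-570 651 67.25681156815159
-580 630 67.70968600933793
-590 607 67.38806223206836
```

The ring centre is at about (476,-375), with lug middles near 98/218/338° and ears at 38/158/278°. A box flap 83 mm high stands next to the 278° ear, so I'll grip the 38° ear radially and place it at the 46° tank direction.

>>> apply_moves(
  plan=[0.05, 0.016, 0.02, -0.03, -7, 0.05, 0.031, 0.04, -0.06, -14, 0.05, 0.031, 0.04, -0.1, -21, 0.05, 0.031, 0.04, -0.12, -28, 0.05, 0.031, 0.04, -0.12, -35, 0.05, 0.031, 0.04, -0.12, -42, 0.05, 0.031, 0.04, -0.12, -49, 0.05, 0.031, 0.04, -0.12, -56],
)

```text
clock: 5.12
position: [517.6, -340.5, 129.3]
ee_rot: [0.894, -0.449, -0.0, -0.0]
contact_force: [0.6, -0.9, 0.4]
gripper_width: 40.4
```

Run:
```python
from h import *
arm.get_image('top');arm.get_image('top')
s=arm.read_state(); print(s['position'],s['clock'],s['gripper_width'],s['joint_vel'].round(3), np.degrees(2*np.arctan2(s['ee_rot'][1],s['ee_rot'][0])))
c,z,K,W=shot('wrist','w5')
```

```text
[ 517.62560501 -340.69814058  129.55112213] 5.2167 40.42730076556344 [-0.005  0.     0.003  0.002 -0.     0.11 ] -52.94686590686799
```

View pics/w5.png

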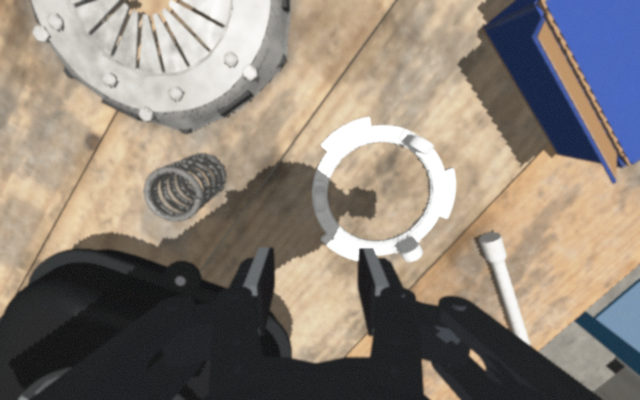

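The ring is at (385,190), with the target ear at about (332,236), in line with the jaws at about (317,260). The spring and box are clear. I'll measure the ring again from this closer view.

```bash
cat > ring.py <<'E'
from h import *
def ring(f,q=(476,-375),h=4.):
    c,z,K,W=load(f); P=cloud(z,K,W)
    hsv=cv2.cvtColor(c,cv2.COLOR_RGB2HSV)
    near=np.hypot(P[...,0]-q[0],P[...,1]-q[1])<85
    m=((hsv[...,1]<30)&(hsv[...,2]>95)&near).astype(np.uint8)
    n,l,st,ce=cv2.connectedComponentsWithStats(m); i=1+st[1:,4].argmax(); m=(l==i).astype(np.uint8)
    cn,_=cv2.findContours(m,cv2.RETR_CCOMP,cv2.CHAIN_APPROX_NONE)
    s=sorted(cn,key=cv2.contourArea)
    pr=lambda k:np.array([onplane(a,b,K,W,h) for a,b in k[:,0]])[:,:2].astype(np.float32)
    w=pr(s[-1]);wi=pr(s[-2]);e=cv2.fitEllipse(wi);print('inner',e,'outer',cv2.minEnclosingCircle(w))
    C=np.array(e[0]);rr=np.hypot(*(w-C).T);a=np.degrees(np.arctan2(*(w-C).T[::-1]))%360
    a=np.sort(a[rr>61.5]); g=np.nonzero(np.diff(a)>6)[0]
    print([(x[0],x[-1],(x[0]+x[-1])/2) for x in np.split(a,g+1)])
ring(__import__('sys').argv[1])
E
python3 ring.py w5
```

```text
inner ((476.8307800292969, -375.5049133300781), (88.44840240478516, 89.15023040771484), 169.9105224609375) outer ((469.6531982421875, -358.24407958984375), 82.56156921386719)
[(np.float64(76.64881986566004), np.float64(114.42192188174292), np.float64(95.53537087370148)), (np.float64(120.81653854104789), np.float64(135.68393608271884), np.float64(128.25023731188338)), (np.float64(149.51790136850923), np.float64(166.95093182366196), np.float64(158.2344165960856)), (np.float64(196.11824023959835), np.float64(237.6037598252298), np.float64(216.86100003241407)), (np.float64(316.2720290644921), np.float64(358.059035684661), np.float64(337.1655323745765))]
```

>>> apply_moves(
  plan=[0.05, 0, -0.0035, -0.035, 0, 0.05, 0, -0.0035, -0.07, 0, 0.05, 0, -0.0035, -0.1, 0, 0.05, 0, -0.0035, -0.115, 0, 0.05, 0, -0.0035, -0.115, 0, 0.05, 0, -0.0035, -0.115, 0],
)

```text
clock: 5.77
position: [517.5, -345.0, 14.0]
ee_rot: [0.895, -0.445, -0.001, 0.0]
contact_force: [0.1, -0.3, 0.1]
gripper_width: 40.5
```

Run:
```python
from h import *
s=arm.read_state(); print(s['position'],s['contact_force'], np.degrees(2*np.arctan2(s['ee_rot'][1],s['ee_rot'][0])))
c,z,K,W=shot('wrist','w6')
```

```text
[ 517.46481996 -344.99538346   13.99736661] [ 0.14509691 -0.25918982  0.09716544] -52.85637603131371
```

View pics/w6.png

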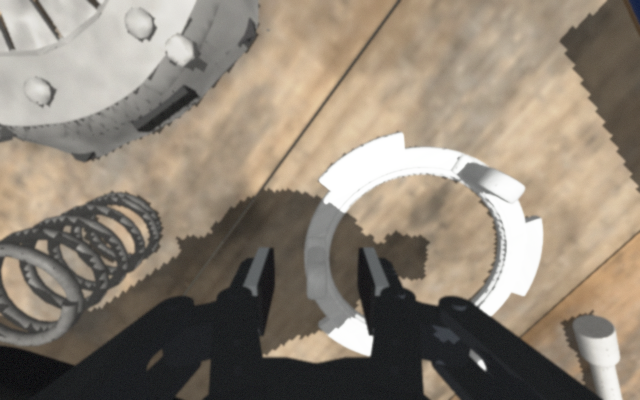

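The ear at about (318,255) stands between the pads. I'll close on it.

>>> apply_moves(
  plan=[1, 0, 0, 0, 0, 1, 0, 0, 0, 0, 1, 0, 0, 0, 0, 1, 0, 0, 0, 0, 1, 0, 0, 0, 0, 1, 0, 0, 0, 0],
)

```text
clock: 6.32
position: [518.7, -345.7, 16.3]
ee_rot: [0.895, -0.446, 0.002, 0.0]
contact_force: [0.3, 1.2, 6.6]
gripper_width: 7.1
```

>>> apply_moves(
  plan=[1, 0, 0, 0.01, 0, 1, 0, 0, 0.03, 0, 1, 0, 0, 0.06, 0, 1, 0, 0, 0.09, 0, 1, 0, 0, 0.13, 0, 1, 0, 0, 0.16, 0, 1, 0, 0, 0.16, 0, 1, 0, 0, 0.16, 0],
)

```text
clock: 6.98
position: [518.3, -345.5, 177.1]
ee_rot: [0.895, -0.446, 0.003, -0.001]
contact_force: [0.4, -0.2, -2.6]
gripper_width: 7.4
```

Run:
```python
from h import *
s=arm.read_state(); print(s['position'],s['contact_force'], np.degrees(2*np.arctan2(s['ee_rot'][1],s['ee_rot'][0])))
c,z,K,W=shot('wrist','w7')
```

```text
[ 518.32218426 -345.50262814  177.08101386] [ 0.38583022 -0.1996084  -2.63424595] -53.0126250826609
```

View pics/w7.png

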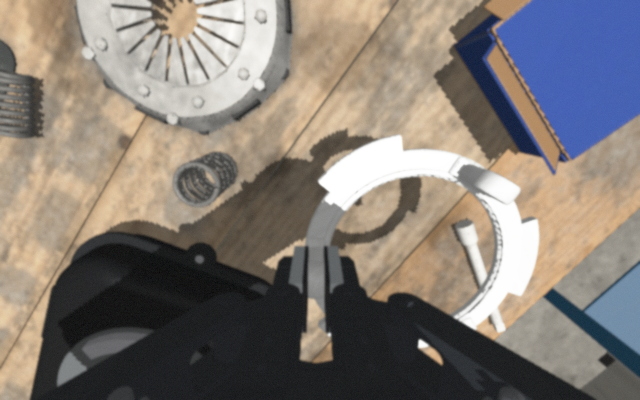

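The ring is held by the ear and lifted. The pads slipped a little as they closed (6.6 N upward), so I'll measure the ring's pose in the hand: plane, centre and lug angle.

```bash
cat > held.py <<'E'
from h import *
def held(f,zr):
    # zr rough z of ring underside
    c,z,K,W=load(f);P=cloud(z,K,W);hsv=cv2.cvtColor(c,cv2.COLOR_RGB2HSV)
    s=arm.read_state(); t=s['position'];X=2*np.arctan2(s['ee_rot'][1],s['ee_rot'][0])
    yax=np.array([np.cos(X-np.pi/2),np.sin(X-np.pi/2)])
    C0=t[:2]-51.5*yax
    print('tool',t.round(1),np.degrees(X).round(2),'yax',np.degrees(X)-90,'expected ctr',C0.round(1))
    m=(z>0)&(abs(P[...,2]-zr-5)<14)&(np.hypot(P[...,0]-C0[0],P[...,1]-C0[1])<72)&(np.hypot(P[...,0]-C0[0],P[...,1]-C0[1])>40)&(hsv[...,1]<35)&(hsv[...,2]>95)
    p=P[m];
    for i in range(6):
        A=np.c_[p[:,:2]-C0,np.ones(len(p))];co=np.linalg.lstsq(A,p[:,2],rcond=None)[0]
        res=p[:,2]-A@co; p=p[abs(res)<max(1.5,4-i)]
    print('n',len(p),'top plane at ctr z',co[2].round(2),'tilt deg x,y',np.degrees(np.arctan(co[:2])).round(2))
    # contour in the plane
    n=np.array([-co[0],-co[1],1.]);p0=np.array([*C0,co[2]])
    near=(np.hypot(P[...,0]-C0[0],P[...,1]-C0[1])<80)&(P[...,2]>zr-20)
    mm=((hsv[...,1]<35)&(hsv[...,2]>95)&near).astype(np.uint8)
    nn,l,st,ce=cv2.connectedComponentsWithStats(mm);i=1+st[1:,4].argmax();mm=(l==i).astype(np.uint8)
    v,u=np.nonzero(mm-cv2.erode(mm,np.ones((3,3))))
    d=np.stack([(u-K[0,2])/K[0,0],(v-K[1,2])/K[1,1],np.ones(len(u))],-1)@W[:3,:3].T;o=W[:3,3]
    q=o+d*(((p0-o)@n)/(d@n))[:,None]; q=q[:,:2]
    from scipy.optimize import least_squares
    C=C0.copy()
    for k in range(8):
        r=np.hypot(*(q-C).T); sel=abs(r-45)<(6 if k<3 else 2.5)
        f=least_squares(lambda x:np.hypot(*(q[sel]-x).T)-44.7,C,loss='soft_l1');C=f.x
    print('inner fit ctr',C.round(1),'n',sel.sum(),'rms',np.sqrt(np.mean(f.fun**2)).round(2))
    r=np.hypot(*(q-C).T);a=np.degrees(np.arctan2(*(q-C).T[::-1]))%360
    a=np.sort(a[(r>62)&(r<68.5)]);g=np.nonzero(np.diff(a)>6)[0]
    print('lugs',[(round(x[0],1),round(x[-1],1),round((x[0]+x[-1])/2,1)) for x in np.split(a,g+1)])
import sys; held(sys.argv[1],float(sys.argv[2]))
E
python3 held.py w7 163
```

```text
tool [ 517.2 -344.9  174.8] -53.03 yax -143.02977295531826 expected ctr [ 558.3 -313.9]
n 1393 top plane at ctr z 163.38 tilt deg x,y [-1.48 -0.93]
inner fit ctr [ 558.8 -320. ] n 111 rms 1.35
lugs [(np.float64(180.1), np.float64(182.7), np.float64(181.4)), (np.float64(197.3), np.float64(203.1), np.float64(200.2)), (np.float64(233.4), np.float64(237.5), np.float64(235.4)), (np.float64(244.9), np.float64(255.5), np.float64(250.2))]
```

```bash
sed -i 's/t\[:2\]-51.5/t[:2]+51.5/' held.py; python3 held.py w7 163
```

```text
tool [ 517.2 -344.9  174.8] -53.03 yax -143.02977295531826 expected ctr [ 476.  -375.9]
n 9436 top plane at ctr z 164.74 tilt deg x,y [0.27 0.05]
inner fit ctr [ 478.  -374.5] n 564 rms 0.97
lugs [(np.float64(35.9), np.float64(55.7), np.float64(45.8)), (np.float64(196.8), np.float64(237.7), np.float64(217.2)), (np.float64(252.3), np.float64(257.3), np.float64(254.8)), (np.float64(316.3), np.float64(357.0), np.float64(336.6))]
```

The ring is level in the hand with its underside 16.5–17 mm below the TCP and its lugs at 97° mod 120. It needs a turn of about +22.7°, so I'll carry it to a hover over the opening.

>>> apply_moves(
  plan=[1, 0.003, 0.015, 0, 2, 1, 0.008, 0.05, 0, 6, 1, 0.014, 0.088, 0, 10, 1, 0.02, 0.126, 0, 14, 1, 0.026, 0.164, 0, 18, 1, 0.032, 0.202, 0, 22, 1, 0.038, 0.24, 0, 22.7, 1, 0.043, 0.27, 0, 22.7],
)

```text
clock: 7.7
position: [559.3, -72.9, 172.3]
ee_rot: [0.965, -0.261, -0.002, 0.0]
contact_force: [-0.1, -0.4, -1.4]
gripper_width: 7.3
```

>>> apply_moves(
  plan=[1, 0.002, 0.014, -0.005, 0, 1, 0.002, 0.019, -0.015, 0, 1, 0.002, 0.019, -0.025, 0, 1, 0.002, 0.019, -0.025, 0, 1, 0.002, 0.019, -0.025, 0],
)

```text
clock: 8.12
position: [561.3, -57.7, 147.5]
ee_rot: [0.965, -0.262, -0.002, 0.001]
contact_force: [1.6, -0.3, -0.7]
gripper_width: 7.6
```

```bash
python3 - <<'E'
from h import *
arm.get_image('top')
s=arm.read_state(); print(s['position'],s['contact_force'], np.degrees(2*np.arctan2(s['ee_rot'][1],s['ee_rot'][0])),s['joints'].round(2))
c,z,K,W=shot('wrist','w8')
shot('scene','s8')
E
python3 held.py w8 136
```

```text
[561.97717492 -57.76335063 148.44234396] [ 0.50789459 -0.20418476 -1.46861449] -30.403398387264527 [ 0.18  0.36 -0.26  0.   -0.96  0.86]
tool [562.6 -57.5 149.4] -30.4 yax -120.39834304158191 expected ctr [ 536.6 -102. ]
n 9402 top plane at ctr z 136.4 tilt deg x,y [-0.19  0.18]
inner fit ctr [ 535.4 -100.8] n 520 rms 0.8
lugs [(np.float64(0.1), np.float64(19.7), np.float64(9.9)), (np.float64(219.3), np.float64(260.0), np.float64(239.7)), (np.float64(275.4), np.float64(279.8), np.float64(277.6)), (np.float64(339.1), np.float64(360.0), np.float64(349.5))]
```

View pics/w8.png

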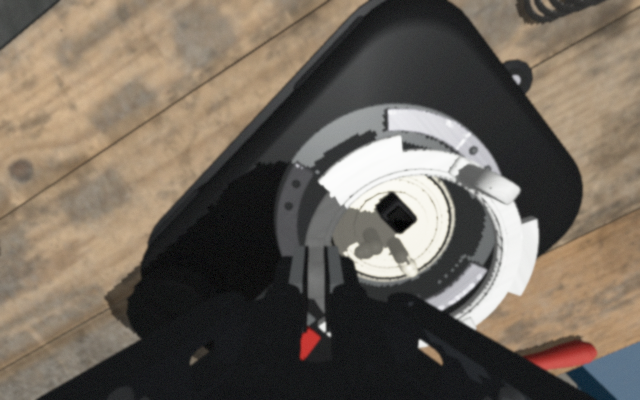

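The ring hovers over the flange, with its lugs at about 119.6° mod 120 against a target of 119.8°. Next I'll measure the flange centre in this same image for the relative offset.

Run:
```python
from h import *
from scipy.optimize import least_squares
for f in ['w1','w8']:
    c,z,K,W=load(f);hsv=cv2.cvtColor(c,cv2.COLOR_RGB2HSV).astype(int);P=cloud(z,K,W)
    cr=((hsv[...,0]<40)&(hsv[...,1]>18)&(hsv[...,1]<110)&(hsv[...,2]>60)&(np.hypot(P[...,0]-538,P[...,1]+100)<55)&(P[...,2]>84)&(P[...,2]<100)).astype(np.uint8)
    cr=cv2.morphologyEx(cr,cv2.MORPH_OPEN,np.ones((3,3)))
    v,u=np.nonzero(cr); q=np.array([onplane(a,b,K,W,93.) for a,b in zip(u,v)])[:,:2]
    C=np.array([538,-100.]);
    # outermost points per angle
    for k in range(5):
        a=np.degrees(np.arctan2(*(q-C).T[::-1]));r=np.hypot(*(q-C).T);e=[];A=[]
        for t in range(-180,180,5):
            s=(a>=t)&(a<t+5)
            if s.any(): e.append(q[s][r[s].argmax()]);A.append((t,round(r[s].max(),1)))
        e=np.array(e);rr=np.hypot(*(e-C).T);e=e[rr>39]
        fit=least_squares(lambda x:np.hypot(*(e-x[:2]).T)-x[2],[*C,42.5],loss='soft_l1',f_scale=.5);C=fit.x[:2]
        fit2=least_squares(lambda x:np.hypot(*(e-x[:2]).T)-42.5,[*C],loss='soft_l1',f_scale=.5)
    print(f,fit.x,fit2.x,len(e));print(A)
c=load('w8')[0];cv2.imwrite('pics/w8c.png',cv2.resize(c[90:350,250:560],None,fx=2.5,fy=2.3,interpolation=cv2.INTER_CUBIC)[:,:,::-1])
```

```text
w1 [537.80358959 -99.99052381  42.04134411] [ 537.89277744 -100.15780655] 67
[(-180, np.float64(42.1)), (-175, np.float64(41.9)), (-170, np.float64(42.4)), (-165, np.float64(42.4)), (-160, np.float64(42.5)), (-155, np.float64(42.2)), (-150, np.float64(42.5)), (-145, np.float64(42.5)), (-140, np.float64(42.4)), (-135, np.float64(42.1)), (-130, np.float64(42.2)), (-125, np.float64(41.3)), (-115, np.float64(41.7)), (-110, np.float64(42.7)), (-105, np.float64(42.5)), (-100, np.float64(41.8)), (-95, np.float64(41.8)), (-90, np.float64(41.4)), (-85, np.float64(41.6)), (-80, np.float64(41.3)), (-75, np.float64(41.4)), (-70, np.float64(41.2)), (-65, np.float64(41.4)), (-60, np.float64(41.7)), (-55, np.float64(42.4)), (-30, np.float64(42.6)), (-25, np.float64(42.7)), (-20, np.float64(42.6)), (-15, np.float64(42.8)), (-10, np.float64(42.4)), (-5, np.float64(41.3)), (0, np.float64(42.2)), (5, np.float64(41.9)), (10, np.float64(41.8)), (15, np.float64(42.2)), (20, np.float64(42.3)), (25, np.float64(42.4)), (30, np.float64(42.2)), (35, np.float64(41.6)), (40, np.float64(42.2)), (45, np.float64(41
[... 1450 characters left out ...]
loat64(25.9)), (35, np.float64(29.9)), (40, np.float64(31.0)), (45, np.float64(32.3)), (50, np.float64(32.7)), (55, np.float64(34.4)), (60, np.float64(36.4)), (65, np.float64(38.1)), (70, np.float64(39.5)), (75, np.float64(40.3)), (80, np.float64(40.1)), (85, np.float64(38.3)), (90, np.float64(39.8)), (95, np.float64(39.1)), (100, np.float64(11.0)), (105, np.float64(11.5)), (110, np.float64(11.7)), (115, np.float64(41.4)), (120, np.float64(43.0)), (125, np.float64(43.2)), (130, np.float64(42.6)), (135, np.float64(42.6)), (140, np.float64(42.4)), (145, np.float64(41.9)), (150, np.float64(41.8)), (155, np.float64(41.3)), (160, np.float64(40.8)), (165, np.float64(41.4)), (170, np.float64(8.6))]
```

View pics/w8c.png

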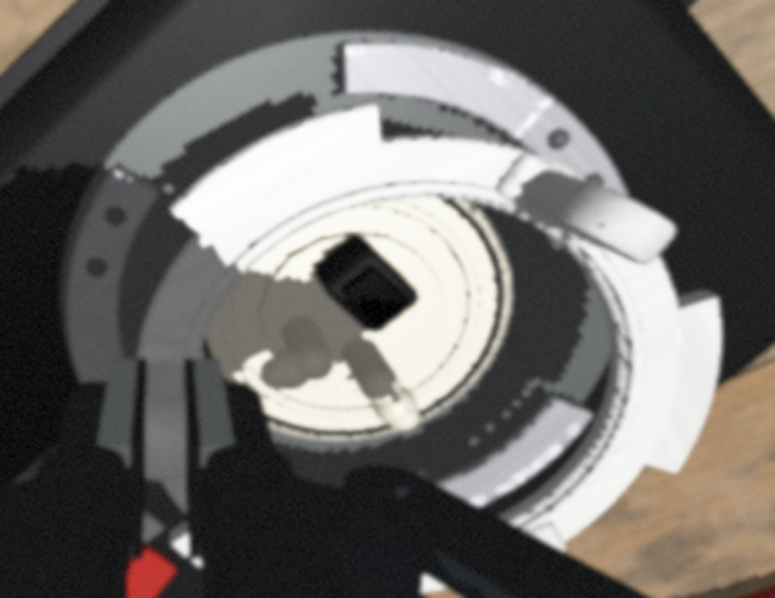

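>>> apply_moves(
  plan=[1, 0.0017, 0.0007, -0.01, 0.3, 1, 0.0017, 0.0007, -0.02, 0.3, 1, 0.0017, 0.0007, -0.028, 0.3, 1, 0.0017, 0.0007, -0.032, 0.3, 1, 0.0017, 0.0007, -0.036, 0.3, 1, 0.0017, 0.0007, -0.036, 0.3],
)

```text
clock: 8.77
position: [563.6, -55.7, 112.1]
ee_rot: [0.966, -0.259, -0.001, 0.0]
contact_force: [-0.6, -0.2, -0.4]
gripper_width: 7.5
```

```bash
python3 - <<'E'
from h import *
s=arm.read_state(); print(s['position'],s['contact_force'], np.degrees(2*np.arctan2(s['ee_rot'][1],s['ee_rot'][0])))
c,z,K,W=shot('wrist','w9')
cv2.imwrite('pics/w9c.png',cv2.resize(c[90:350,250:560],None,fx=2.5,fy=2.3,interpolation=cv2.INTER_CUBIC)[:,:,::-1])
E
python3 held.py w9 96
```

```text
[563.61644495 -55.69115582 112.07734717] [-0.58887191 -0.21383971 -0.41964141] -30.001906219227582
tool [564.1 -55.6 112.8] -29.99 yax -119.99064535237024 expected ctr [ 538.3 -100.2]
n 11934 top plane at ctr z 100.5 tilt deg x,y [-1.05  1.66]
inner fit ctr [535.  -95.9] n 660 rms 1.27
lugs [(np.float64(0.3), np.float64(17.6), np.float64(9.0)), (np.float64(98.1), np.float64(101.3), np.float64(99.7)), (np.float64(196.0), np.float64(209.9), np.float64(202.9)), (np.float64(219.8), np.float64(247.3), np.float64(233.5)), (np.float64(261.5), np.float64(315.2), np.float64(288.3)), (np.float64(326.8), np.float64(360.0), np.float64(343.4))]
```

View pics/w9c.png

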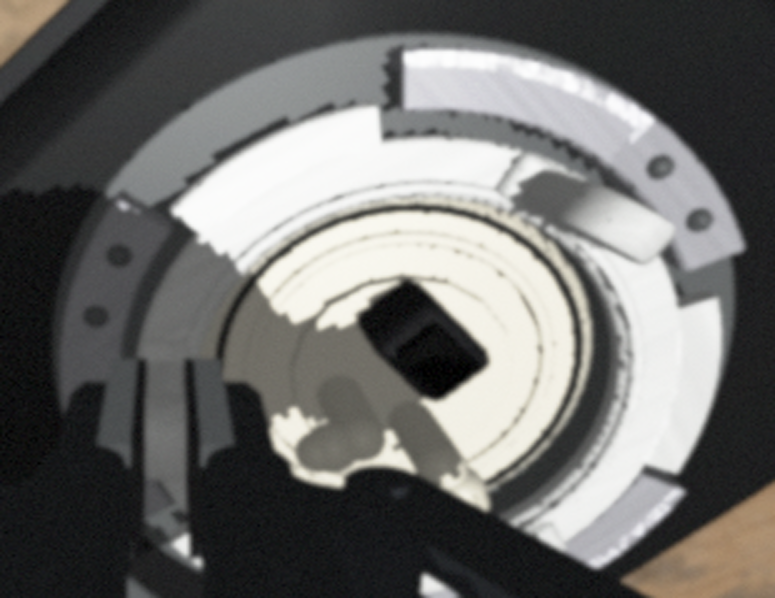

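The lugs line up with the gaps, with the collar ends showing clear on both sides, and the flange shows inside the ring. I'll lower it gently onto the seat.

>>> apply_moves(
  plan=[1, 0, 0, -0.002, 0, 1, 0, 0, -0.004, 0, 1, 0, 0, -0.006, 0, 1, 0, 0, -0.008, 0, 1, 0, 0, -0.009, 0, 1, 0, 0, -0.009, 0],
)

```text
clock: 9.32
position: [564.3, -55.6, 104.4]
ee_rot: [0.966, -0.259, 0.0, 0.0]
contact_force: [0.2, 0.3, -0.6]
gripper_width: 7.3
```

```bash
python3 - <<'E'
from h import *
c,z,K,W=shot('wrist','w10')
s=arm.read_state(); print(s['position'],s['contact_force'], np.degrees(2*np.arctan2(s['ee_rot'][1],s['ee_rot'][0])))
cv2.imwrite('pics/w10c.png',cv2.resize(c[90:350,250:560],None,fx=2.5,fy=2.3,interpolation=cv2.INTER_CUBIC)[:,:,::-1])
E
python3 held.py w10 88
```

```text
[564.35256044 -55.65076283 104.39216826] [-0.41869383 -0.0564044  -0.47121363] -29.991762019392127
tool [564.4 -55.7 104.4] -29.99 yax -119.99176201939213 expected ctr [ 538.6 -100.3]
n 8607 top plane at ctr z 91.98 tilt deg x,y [ 0.53 -1.08]
inner fit ctr [535.6 -94.4] n 736 rms 1.2
lugs [(np.float64(8.3), np.float64(17.4), np.float64(12.9)), (np.float64(221.2), np.float64(235.3), np.float64(228.3)), (np.float64(243.5), np.float64(246.3), np.float64(244.9)), (np.float64(258.1), np.float64(337.1), np.float64(297.6)), (np.float64(344.7), np.float64(345.7), np.float64(345.2)), (np.float64(353.6), np.float64(359.5), np.float64(356.5))]
```

View pics/w10c.png

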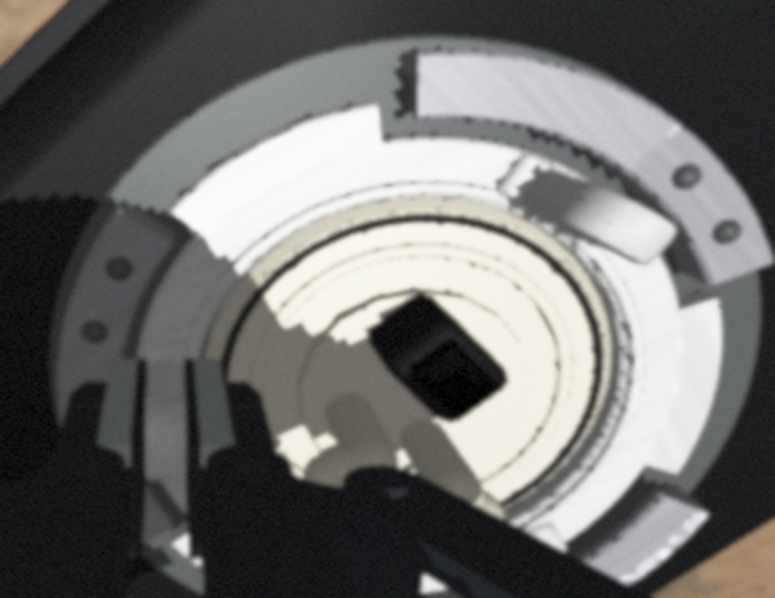

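The ring lies inside the collar on the flange, with its top at about z 92–93 as expected when seated. I'll work out the arc shifts for the clockwise turn about the axis.

Run:
```python
import numpy as np
r=np.array([26.1,44.6])
for t in [-4,-8,-12,-16,-20,-24,-28,-32,-36,-40,-43,-45,-47,-49]:
    a=np.radians(t);R=np.array([[np.cos(a),-np.sin(a)],[np.sin(a),np.cos(a)]]);print(t,((R@r-r)/1000).round(4))
a0=-28
for t in [-4,-8,-12,-14,-16,-17,-18]:
    f=lambda t:(lambda a:np.array([[np.cos(a),-np.sin(a)],[np.sin(a),np.cos(a)]])@r)(np.radians(t))
    print('from -28:',t,((f(-28+t)-f(-28))/1000).round(4))
```

```text
-4 [ 0.003  -0.0019]
-8 [ 0.006  -0.0041]
-12 [ 0.0087 -0.0064]
-16 [ 0.0113 -0.0089]
-20 [ 0.0137 -0.0116]
-24 [ 0.0159 -0.0145]
-28 [ 0.0179 -0.0175]
-32 [ 0.0197 -0.0206]
-36 [ 0.0212 -0.0239]
-40 [ 0.0226 -0.0272]
-43 [ 0.0234 -0.0298]
-45 [ 0.0239 -0.0315]
-47 [ 0.0243 -0.0333]
-49 [ 0.0247 -0.035 ]
from -28: -4 [ 0.0018 -0.0031]
from -28: -8 [ 0.0033 -0.0064]
from -28: -12 [ 0.0047 -0.0097]
from -28: -14 [ 0.0053 -0.0114]
from -28: -16 [ 0.0058 -0.0132]
from -28: -17 [ 0.006 -0.014]
from -28: -18 [ 0.0062 -0.0149]
```

>>> apply_moves(
  plan=[1, 0, 0, -0.0008, 0, 1, 0.003, -0.0019, -0.0008, -4, 1, 0.006, -0.0041, -0.0008, -8, 1, 0.0087, -0.0064, -0.0008, -12, 1, 0.0113, -0.0089, -0.0008, -16, 1, 0.0113, -0.0089, -0.0008, -16],
)

```text
clock: 9.87
position: [576.7, -64.9, 104.3]
ee_rot: [0.92, -0.391, 0.001, -0.0]
contact_force: [-0.4, -0.4, 3.0]
gripper_width: 7.7
```

>>> apply_moves(
  plan=[1, 0.0024, -0.0027, 0, -4, 1, 0.0046, -0.0056, 0, -8, 1, 0.0066, -0.0086, 0, -12, 1, 0.0084, -0.0117, 0, -16, 1, 0.0099, -0.015, 0, -20, 1, 0.0113, -0.0183, 0, -24, 1, 0.0113, -0.0183, 0, -24],
)

```text
clock: 10.45
position: [587.3, -83.6, 104.3]
ee_rot: [0.819, -0.573, 0.001, 0.0]
contact_force: [-1.0, -2.4, 3.6]
gripper_width: 7.6
```

Run:
```python
from h import *
c,z,K,W=shot('wrist','w11')
s=arm.read_state(); print(s['position'],s['contact_force'],s['wrist_torque'], np.degrees(2*np.arctan2(s['ee_rot'][1],s['ee_rot'][0])),s['clock'])
```

```text
[587.16697932 -83.47350708 104.25623515] [-0.33445275 -2.82163771  3.67742401] [-0.82335304  0.12966293  0.06945815] -69.85134756753017 10.5
```

View pics/w11.png

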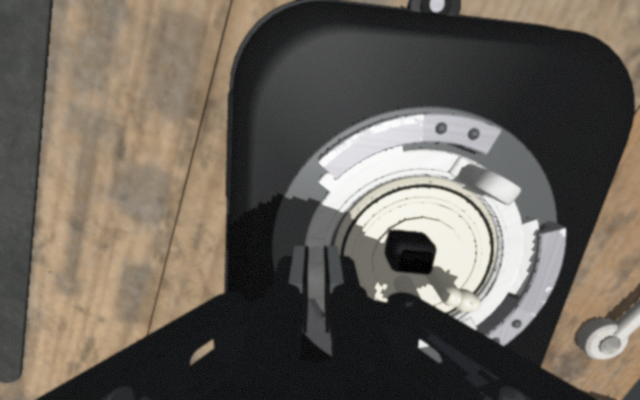

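>>> apply_moves(
  plan=[1, 0.0006, -0.0017, 0, -2, 1, 0.001, -0.0034, 0, -4, 1, 0.0013, -0.0043, 0, -5, 1, 0.0013, -0.0043, 0, -5, 1, 0.0013, -0.0043, 0, -5],
)

```text
clock: 10.92
position: [588.3, -87.3, 104.3]
ee_rot: [0.794, -0.607, 0.0, 0.0]
contact_force: [-1.5, -2.2, 4.5]
gripper_width: 7.5
```

Run:
```python
from h import *
s=arm.read_state(); print(s['position'],s['contact_force'],s['wrist_torque'], np.degrees(2*np.arctan2(s['ee_rot'][1],s['ee_rot'][0])),s['clock'])
```

```text
[588.33905102 -87.30952759 104.2506382 ] [-1.5499566  -2.23651429  4.47636677] [-0.54367645  0.34625925  0.25542574] -74.80465988707645 10.9167
```

>>> apply_moves(
  plan=[1, 0.0002, -0.0009, 0, -1, 1, 0.0004, -0.0018, 0, -2, 1, 0.0004, -0.0018, 0, -2, 1, 0.0004, -0.0018, 0, -2],
)

```text
clock: 11.25
position: [588.3, -88.2, 104.2]
ee_rot: [0.784, -0.621, -0.0, 0.0]
contact_force: [-2.3, 1.2, 6.4]
gripper_width: 7.0
```

Run:
```python
from h import *
s=arm.read_state(); print(s['position'],s['contact_force'],s['wrist_torque'], np.degrees(2*np.arctan2(s['ee_rot'][1],s['ee_rot'][0])),s['clock'])
c,z,K,W=shot('wrist','w12')
c,z,K,W=shot('top','t12')
```

```text
[588.25805295 -88.22963373 104.23987021] [-2.32806439  1.1764771   6.44719975] [0.4186676  0.75018192 0.62933753] -76.7134971791936 11.25
```

View pics/w12.png

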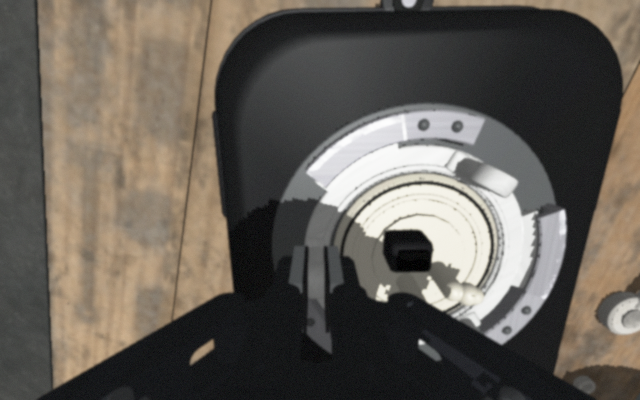

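The force and torque have started to rise and y lags the command, so the lugs are reaching the stops. I'll push a bit more to make sure they're home.

>>> apply_moves(
  plan=[1, 0, -0.0015, 0, -0.5, 1, 0, -0.003, 0, -1, 1, 0, -0.004, 0, -1, 1, 0, -0.004, 0, -1],
)

```text
clock: 11.68
position: [587.6, -89.7, 104.2]
ee_rot: [0.779, -0.627, -0.002, -0.001]
contact_force: [-5.5, 11.4, 9.3]
gripper_width: 7.4
```

Run:
```python
from h import *
s=arm.read_state(); print(s['position'],s['contact_force'],s['wrist_torque'], np.degrees(2*np.arctan2(s['ee_rot'][1],s['ee_rot'][0])),s['clock'])
```

```text
[587.5716289  -89.67366085 104.22790699] [-5.45256712 11.36322557  9.33189943] [3.24106488 1.57996944 0.69015225] -77.69536214703093 11.6833
```

Contact with the stops is firm: 11 N tangential, and the tool is 3 mm short of its command. I'll release with only a small opening, because the spigots are near the inner finger, and then rise.

>>> apply_moves(
  plan=[0.66, 0, 0, 0, 0, 0.66, 0, 0, 0, 0, 0.66, 0, 0, 0, 0, 0.66, 0, 0, 0, 0],
)

```text
clock: 12.02
position: [588.4, -93.0, 103.0]
ee_rot: [0.777, -0.629, -0.0, 0.0]
contact_force: [0.1, -0.2, 0.6]
gripper_width: 14.8
```

Run:
```python
from h import *
s=arm.read_state(); print(s['position'],s['contact_force'],s['wrist_torque'], np.degrees(2*np.arctan2(s['ee_rot'][1],s['ee_rot'][0])),s['clock'])
```

```text
[588.37550912 -93.02356275 102.98923359] [ 0.08554899 -0.17638329  0.59466068] [-0.03242964 -0.01136735 -0.02703951] -77.9883071501501 12.0167
```

>>> apply_moves(
  plan=[0.66, 0, 0, 0.03, 0, 0.66, 0, 0, 0.065, 0, 1, 0, 0, 0.1, 0, 1, -0.015, 0.02, 0.13, 0, 1, -0.035, 0.04, 0.155, 0, 1, -0.058, 0.06, 0.175, 0, 1, -0.058, 0.06, 0.175, 0, 1, -0.058, 0.06, 0.175, 0],
)

```text
clock: 12.68
position: [530.4, -32.4, 280.2]
ee_rot: [0.778, -0.629, 0.001, -0.002]
contact_force: [-1.0, 0.4, -0.3]
gripper_width: 0.2
```

Run:
```python
from h import *
arm.get_image('top');arm.get_image('top')
s=arm.read_state(); print(s['position'],s['clock'])
c,z,K,W=shot('wrist','w13')
cv2.imwrite('pics/w13c.png',cv2.resize(c[10:260,200:450],None,fx=3,fy=2.4,interpolation=cv2.INTER_CUBIC)[:,:,::-1])
hsv=cv2.cvtColor(c,cv2.COLOR_RGB2HSV)
vv,uu=np.mgrid[:400,:640]
d=np.stack([(uu-K[0,2])/K[0,0],(vv-K[1,2])/K[1,1],np.ones((400,640))],-1)@W[:3,:3].T;o=W[:3,3]
ctr=np.array([538,-100.2])
for h,r0,r1 in [(93,46,57),(93,58.5,60.5),(98.5,62,73)]:
    Q=(o+d*((h-o[2])/d[...,2])[...,None])[...,:2]-ctr
    r=np.hypot(Q[...,0],Q[...,1]);a=np.degrees(np.arctan2(Q[...,1],Q[...,0]))%360
    print(h,[(k,int(np.median(hsv[...,2][(r>r0)&(r<r1)&(a>=k)&(a<k+4)]))) for k in range(0,360,4)])
```

```text
[530.37559835 -33.16335667 277.62153808] 12.7833
93 [(0, 244), (4, 239), (8, 189), (12, 227), (16, 242), (20, 227), (24, 179), (28, 222), (32, 246), (36, 249), (40, 249), (44, 248), (48, 249), (52, 249), (56, 249), (60, 249), (64, 248), (68, 248), (72, 244), (76, 240), (80, 178), (84, 126), (88, 124), (92, 120), (96, 219), (100, 231), (104, 245), (108, 248), (112, 249), (116, 249), (120, 242), (124, 230), (128, 154), (132, 163), (136, 170), (140, 181), (144, 190), (148, 239), (152, 247), (156, 251), (160, 252), (164, 250), (168, 251), (172, 251), (176, 250), (180, 249), (184, 251), (188, 252), (192, 252), (196, 252), (200, 251), (204, 251), (208, 251), (212, 252), (216, 252), (220, 252), (224, 253), (228, 252), (232, 253), (236, 251), (240, 237), (244, 172), (248, 169), (252, 209), (256, 189), (260, 172), (264, 235), (268, 245), (272, 252), (276, 253), (280, 253), (284, 252), (288, 252), (292, 252), (296, 253), (300, 253), (304, 253), (308, 253), (312, 253), (316, 252), (320, 252), (324, 252), (328, 252), (332, 252), (336, 251), (340, 251), (344, 251), (348, 250), (352, 250), (356, 2
[... 1401 characters left out ...]
35), (128, 136), (132, 136), (136, 136), (140, 137), (144, 209), (148, 223), (152, 199), (156, 224), (160, 227), (164, 203), (168, 224), (172, 233), (176, 223), (180, 224), (184, 225), (188, 227), (192, 228), (196, 228), (200, 228), (204, 228), (208, 229), (212, 228), (216, 151), (220, 152), (224, 153), (228, 153), (232, 155), (236, 156), (240, 157), (244, 158), (248, 158), (252, 159), (256, 159), (260, 161), (264, 232), (268, 236), (272, 215), (276, 236), (280, 236), (284, 218), (288, 233), (292, 243), (296, 243), (300, 242), (304, 242), (308, 241), (312, 240), (316, 240), (320, 238), (324, 239), (328, 239), (332, 227), (336, 151), (340, 150), (344, 149), (348, 149), (352, 148), (356, 147)]
```

View pics/w13c.png

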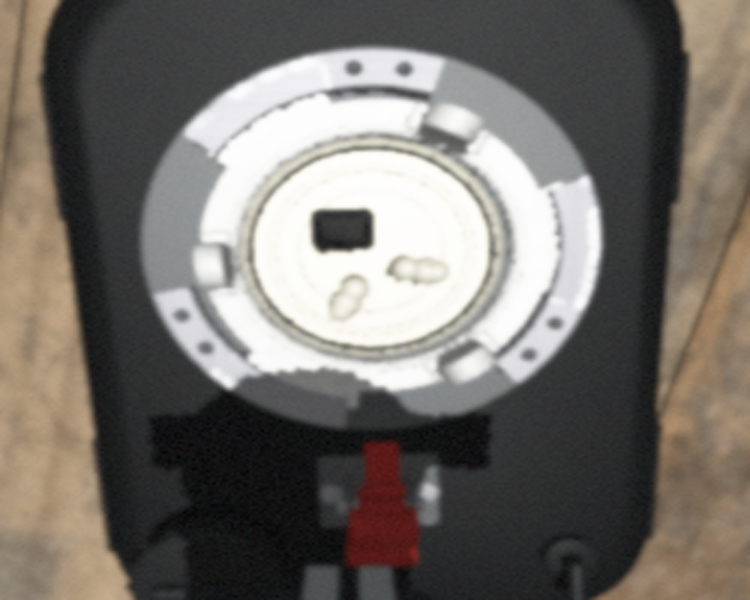

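All three gaps are empty and the lugs are under the caps, with the ears standing in the gap directions. I'll check the ear angles; fully home would be 14.9/134.9/254.9°.

```bash
cat > ears.py <<'E'
from h import *
import sys
c,z,K,W=load(sys.argv[1]);P=cloud(z,K,W);o=W[:3,3]
r=np.hypot(P[...,0]-538,P[...,1]+100.2)
m=(z>0)&(r>43)&(r<64)&(P[...,2]>104)&(P[...,2]<128)
n,l,st,ce=cv2.connectedComponentsWithStats(m.astype(np.uint8))
es=[]
for i in range(1,n):
    if st[i,4]<15: continue
    p=P[l==i]; top=p[p[:,2]>119]; q=np.median(top,0) if len(top)>4 else np.median(p,0); es.append(q[:2]); d=q[:2]-[538,-100.2];print(st[i,4],len(top),q.round(1),np.hypot(*d).round(1),np.degrees(np.arctan2(d[1],d[0])).round(1))
E
python3 ears.py w13
```

```text
259 124 [ 525.2 -150.3  120.3] 51.7 -104.3
222 115 [585.7 -85.5 120.2] 49.9 17.1
209 89 [499.5 -65.4 120.2] 51.9 137.9
```

Run:
```python
from h import *
for f in ['w1','w13']:
    c,z,K,W=load(f);g=cv2.cvtColor(c,cv2.COLOR_RGB2GRAY)
    o=W[:3,3];Ri=np.linalg.inv(W)
    def prof(C,h,rr,A):
        v=[]
        for a in A:
            t=np.radians(a);p=np.array([[C[0]+r*np.cos(t),C[1]+r*np.sin(t),h,1] for r in rr])@Ri.T
            u=(K[0,0]*p[:,0]/p[:,2]+K[0,2]).astype(np.float32);w=(K[1,1]*p[:,1]/p[:,2]+K[1,2]).astype(np.float32)
            v.append(cv2.remap(g,u[None],w[None],cv2.INTER_LINEAR).mean())
        return np.array(v)
    C=(538,-100.2);A=np.arange(0,360,.5)
    v=prof(C,98.5,np.linspace(66,72,9),A);d=np.convolve(v,[1,1,0,-1,-1],'same')
    for e in [24.9,94.9,144.9,214.9,264.9,334.9]:
        s=abs(A-e)<6;k=np.nonzero(s)[0];w=abs(d[k]);i=k[w.argmax()];print(f,e,A[i],round((A[k]*w**2).sum()/(w**2).sum(),2),w.max().round())
```

```text
w1 24.9 25.0 25.1 98.0
w1 94.9 95.0 95.37 39.0
w1 144.9 145.0 145.14 113.0
w1 214.9 215.0 214.96 105.0
w1 264.9 264.5 264.7 91.0
w1 334.9 335.0 334.83 117.0
w13 24.9 25.0 25.21 91.0
w13 94.9 95.0 95.26 34.0
w13 144.9 145.0 145.13 108.0
w13 214.9 215.0 214.94 104.0
w13 264.9 264.5 264.76 94.0
w13 334.9 335.0 334.94 114.0
```

Run:
```python
from h import *
c,z,K,W=load('w13');g=cv2.cvtColor(c,cv2.COLOR_RGB2GRAY);Ri=np.linalg.inv(W)
def prof(C,h,rr,A):
    v=[]
    for a in A:
        t=np.radians(a);p=np.array([[C[0]+r*np.cos(t),C[1]+r*np.sin(t),h,1] for r in rr])@Ri.T
        u=(K[0,0]*p[:,0]/p[:,2]+K[0,2]).astype(np.float32);w=(K[1,1]*p[:,1]/p[:,2]+K[1,2]).astype(np.float32)
        v.append(cv2.remap(g,u[None],w[None],cv2.INTER_LINEAR).mean())
    return np.array(v)
for e in [55,175,295,95,215,335]:
    A=np.arange(e-7,e+8,1.)
    for rr in [(58.5,59,59.5),(60,60.5)]: print(e,rr,prof((538,-100.2),93,rr,A).astype(int))
P=cloud(z,K,W)
r=np.hypot(P[...,0]-538,P[...,1]+100.2);a=np.degrees(np.arctan2(P[...,1]+100.2,P[...,0]-538))%360
for e in [15,135,255]:
    for lo,hi in [(106,114),(114,119),(119,124)]:
        m=(z>0)&(r>44)&(r<62)&(P[...,2]>lo)&(P[...,2]<hi)&(abs(a-e)<22)
        x=np.radians(a[m]-e)*r[m]; print(e,lo,m.sum(),np.percentile(x,[2,50,98]).round(1),'mm tangential')
```

```text
55 (58.5, 59, 59.5) [130 129 131 133 133 133 132 127 124 145 193 232 246 247 246]
55 (60, 60.5) [117 116 114 118 120 121 122 114 109 125 170 215 233 234 228]
175 (58.5, 59, 59.5) [209 210 209 213 214 218 217 217 228 240 247 249 249 248 248]
175 (60, 60.5) [141 143 144 144 147 148 146 148 173 203 222 231 232 227 229]
295 (58.5, 59, 59.5) [145 150 146 135 128 137 151 190 236 251 252 251 250 251 252]
295 (60, 60.5) [110 120 118 108  97 106 116 147 203 237 242 231 223 230 236]
95 (58.5, 59, 59.5) [117 118 116 114 116 114 114 115 116 114  99  83  73  69  69]
95 (60, 60.5) [112 113 112 112 112 110 109 112 114 111  96  75  60  55  53]
215 (58.5, 59, 59.5) [249 249 249 250 249 249 248 243 226 208 205 207 204 205 204]
215 (60, 60.5) [236 232 235 241 235 231 237 234 206 171 162 162 163 163 163]
335 (58.5, 59, 59.5) [252 252 252 251 251 252 251 248 230 183 154 151 153 154 152]
335 (60, 60.5) [242 246 243 231 233 236 233 227 200 169 154 152 151 152 150]
15 106 22 [-7.1 -1.8  8.8] mm tangential
15 114 79 [-6.3 -0.8 10.1] mm tangential
15 119 115 [-3.7  1.7  7.6] mm tangential
135 106 31 [-5.9  3.2 11.5] mm tangential
135 114 79 [-5.6  1.9 10.7] mm tangential
135 119 89 [-2.4  2.7  7.7] mm tangential
255 106 37 [-8.3  1.8  9. ] mm tangential
255 114 91 [-7.9 -2.5  8.3] mm tangential
255 119 124 [-4.8  0.6  5.8] mm tangential
```

Ear depth and lug-edge measurements agree that the ring is about 1.7° short of home and shifted about 1 mm in −x, so one lug touched its stop first. I'll push it the rest of the way with shut fingers on the ear at 135°. That direction centres the ring and loads the other two stops.

>>> apply_moves(
  plan=[1, -0.017, -0.018, 0, 7, 1, -0.034, -0.036, -0.02, 14, 1, -0.0515, -0.054, -0.04, 21, 1, -0.0515, -0.054, -0.075, 28, 1, -0.0515, -0.054, -0.11, 35, 1, -0.0515, -0.054, -0.13, 35, 1, -0.0515, -0.054, -0.13, 35],
)

```text
clock: 13.42
position: [475.2, -88.0, 142.6]
ee_rot: [0.93, -0.368, -0.006, 0.003]
contact_force: [-0.4, -0.1, 0.7]
gripper_width: 0.3
```

Run:
```python
from h import *
c,z,K,W=shot('wrist','w14')
s=arm.read_state(); print(s['position'],s['contact_force'], np.degrees(2*np.arctan2(s['ee_rot'][1],s['ee_rot'][0])),s['clock'])
```

```text
[477.43301677 -87.9019445  145.49946225] [-0.61542877 -0.22809578  0.14718006] -43.10033671012201 13.4667
```

View pics/w14.png

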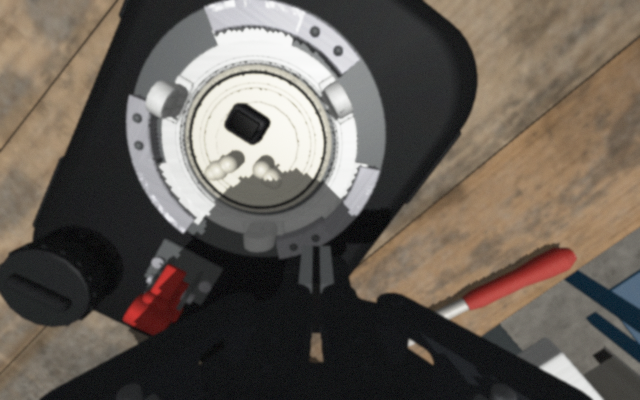

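The shut fingers at (317,250) stand beside the ear at (262,235). I'll lower them and push along 47°.

>>> apply_moves(
  plan=[1, 0.001, 0, -0.02, 0, 1, 0.001, 0, -0.036, 0, 1, 0.001, 0, -0.041, 0, 1, 0.001, 0, -0.041, 0, 1, 0.003, 0.0022, -0.041, 0, 1, 0.005, 0.0044, -0.041, 0, 1, 0.005, 0.0044, -0.041, 0],
)

```text
clock: 14.05
position: [485.6, -82.1, 108.9]
ee_rot: [0.931, -0.366, 0.001, -0.001]
contact_force: [-0.1, -0.0, 1.1]
gripper_width: -0.3
```

```bash
cat > st.py <<'E'
from h import *
s=arm.read_state(); f=s['contact_force']; print(s['position'].round(1),f.round(1),s['wrist_torque'].round(2), np.degrees(2*np.arctan2(s['ee_rot'][1],s['ee_rot'][0])).round(2),s['clock'])
E
python3 st.py
```

```text
[485.6 -82.1 108.9] [-0.1 -0.   1.1] [ 0.04 -0.04  0.03] -42.96 14.05
```

>>> apply_moves(
  plan=[1, 0.0014, 0.0015, -0.001, 0, 1, 0.0027, 0.0029, -0.001, 0, 1, 0.0041, 0.0044, -0.001, 0, 1, 0.0041, 0.0044, -0.001, 0],
)

```text
clock: 14.38
position: [487.0, -79.6, 107.1]
ee_rot: [0.931, -0.366, -0.001, 0.002]
contact_force: [-2.4, -7.0, 4.4]
gripper_width: 0.1
```

```bash
python3 st.py
```

```text
[487.  -79.6 107.1] [-2.4 -7.   4.4] [-1.96  0.87  0.04] -42.96 14.3833
```

>>> apply_moves(
  plan=[1, 0.001, 0.0015, 0, 0, 1, 0.002, 0.003, 0, 0, 1, 0.003, 0.004, 0, 0, 1, 0.003, 0.004, 0, 0],
)

```text
clock: 14.72
position: [487.1, -78.6, 107.2]
ee_rot: [0.93, -0.366, -0.003, 0.005]
contact_force: [-6.7, -19.6, 10.1]
gripper_width: 0.1
```

```bash
python3 st.py; python3 -c "
from h import *
shot('wrist','w15')"; python3 ears.py w15
```

```text
[487.1 -78.6 107.2] [ -6.7 -19.6  10.1] [-5.52  1.97  0.  ] -42.99 14.7167
1696 833 [587.1 -84.2 121.1] 51.7 18.1
1216 844 [ 526.7 -147.5  121.6] 48.7 -103.4
516 308 [492.2 -90.4 123.8] 46.8 167.9
1157 516 [501.2 -64.7 120.7] 51.1 136.0
```

View pics/w15.png

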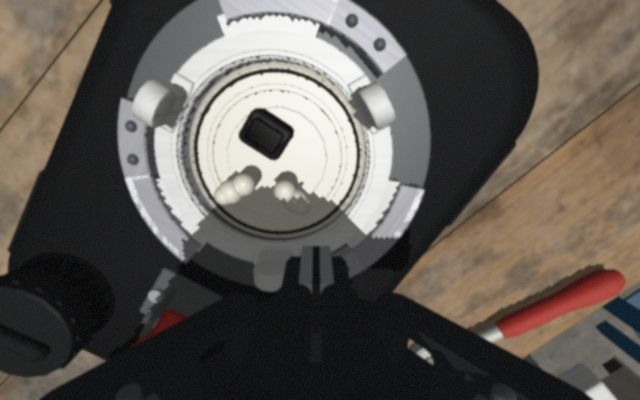

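```bash
python3 -c "
from h import *
c=load('w15')[0]
cv2.imwrite('pics/w15c.png',cv2.resize(c[0:270,100:450],None,fx=2.28,fy=2.2,interpolation=cv2.INTER_CUBIC)[:,:,::-1])"
```

```text
(no output)
```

View pics/w15c.png

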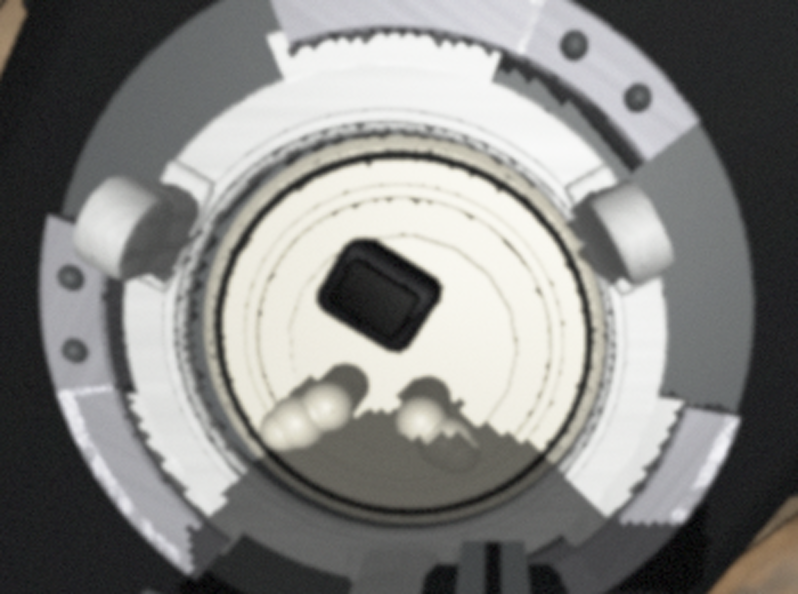

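```bash
cat > lug.py <<'E'
from h import *
import sys
from scipy.optimize import least_squares
f=sys.argv[1]
c,z,K,W=load(f);g=cv2.cvtColor(c,cv2.COLOR_RGB2GRAY);Ri=np.linalg.inv(W)
def prof(C,h,rr,A):
    v=[]
    for a in A:
        t=np.radians(a);p=np.array([[C[0]+r*np.cos(t),C[1]+r*np.sin(t),h,1] for r in rr])@Ri.T
        u=(K[0,0]*p[:,0]/p[:,2]+K[0,2]).astype(np.float32);w=(K[1,1]*p[:,1]/p[:,2]+K[1,2]).astype(np.float32)
        v.append(cv2.remap(g,u[None],w[None],cv2.INTER_LINEAR).mean())
    return np.array(v)
# local flange centre from band inner->use cream edge: radial profiles at z=93
def edges(C,h,rr,es,w=6):
    out=[]
    for e in es:
        A=np.arange(e-w-1,e+w+1.1,.25);v=prof(C,h,rr,A);d=v[4:]-v[:-4];i=abs(d).argmax();out.append((e,round(A[i+2],2),int(d[i])))
    return out
C=(float(sys.argv[2]),float(sys.argv[3]))
print('collar',edges(C,98.5,np.linspace(66,72,9),[25,95,145,215,265,335]))
print('seam',edges(C,98.5,np.linspace(66,72,9),[55,175,295],3))
for rr in [(58.8,59.2,59.6),(59.8,60.3)]:
    print('lug start',edges(C,93,rr,[55,175,295],5),'end',edges(C,93,rr,[95,215,335],5))
E
python3 lug.py w13 538 -100.2; python3 lug.py w15 538 -100.2
```

```text
collar [(25, np.float64(25.25), 33), (95, np.float64(95.0), -12), (145, np.float64(145.0), 39), (215, np.float64(215.0), -38), (265, np.float64(264.5), 34), (335, np.float64(335.0), -43)]
seam [(55, np.float64(53.5), 6), (175, np.float64(173.5), 5), (295, np.float64(293.5), 6)]
lug start [(55, np.float64(58.0), 52), (175, np.float64(176.0), 17), (295, np.float64(295.0), 51)] end [(95, np.float64(98.5), -17), (215, np.float64(216.0), -23), (335, np.float64(336.75), -46)]
lug start [(55, np.float64(58.0), 48), (175, np.float64(176.0), 32), (295, np.float64(295.5), 59)] end [(95, np.float64(98.5), -21), (215, np.float64(216.25), -36), (335, np.float64(336.5), -33)]
collar [(25, np.float64(25.0), 54), (95, np.float64(90.25), -29), (145, np.float64(151.0), -29), (215, np.float64(215.0), -84), (265, np.float64(264.75), 58), (335, np.float64(334.75), -21)]
seam [(55, np.float64(54.0), 40), (175, np.float64(174.75), -3), (295, np.float64(295.5), -28)]
lug start [(55, np.float64(57.25), 46), (175, np.float64(174.25), 26), (295, np.float64(297.5), 136)] end [(95, np.float64(95.75), -16), (215, np.float64(215.0), -97), (335, np.float64(338.75), -92)]
lug start [(55, np.float64(57.0), 93), (175, np.float64(174.25), 21), (295, np.float64(297.5), 140)] end [(95, np.float64(96.25), -30), (215, np.float64(215.0), -94), (335, np.float64(338.75), -96)]
```

The lugs are roughly home: the mean shortage is about 1.3° and the three lugs differ, because the hole's play lets a one-ear push shift the ring sideways. I'll re-grip the 15° ear and set the ring centred and fully turned, this time without overpushing sideways.

>>> apply_moves(
  plan=[1, -0.01, -0.012, 0, 0, 1, -0.012, -0.012, 0.03, 0, 1, -0.012, -0.012, 0.065, 0, 0.62, 0.015, -0.011, 0.07, -7, 0.62, 0.05, -0.011, 0.07, -14, 0.62, 0.085, -0.012, 0.07, -21, 0.62, 0.1, -0.012, 0.07, -28, 0.62, 0.1, -0.012, 0.07, -30.5],
)

```text
clock: 15.43
position: [594.6, -85.8, 175.8]
ee_rot: [0.8, -0.6, 0.001, -0.001]
contact_force: [-0.4, -0.6, -0.3]
gripper_width: 16.2
```

>>> apply_moves(
  plan=[0.62, 0, 0, 0, 0, 0.62, 0, 0, 0, 0, 0.62, 0, 0, 0, 0],
)

```text
clock: 15.68
position: [590.7, -86.0, 176.5]
ee_rot: [0.802, -0.598, -0.0, -0.0]
contact_force: [-0.6, 0.0, 0.6]
gripper_width: 16.1
```

```bash
python3 st.py; python3 -c "
from h import *
print(arm.read_state()['gripper_width'])
shot('wrist','w16')"; python3 ears.py w16; python3 lug.py w16 538 -100.2
```

```text
[590.7 -86.  176.5] [-0.6  0.   0.6] [-0.02  0.05  0.  ] -73.43 15.6833
16.130976771488385
465 228 [ 527.6 -149.1  120.3] 50.0 -102.0
378 194 [588.2 -85.1 120.2] 52.4 16.7
535 160 [501.7 -64.2 120.2] 51.1 135.2
collar [(25, np.float64(21.75), 13), (95, np.float64(101.5), 5), (145, np.float64(145.0), 58), (215, np.float64(215.25), -69), (265, np.float64(265.0), 47), (335, np.float64(335.0), -48)]
seam [(55, np.float64(52.5), 1), (175, np.float64(175.5), -16), (295, np.float64(293.75), 6)]
lug start [(55, np.float64(60.5), -30), (175, np.float64(175.0), 78), (295, np.float64(297.25), 59)] end [(95, np.float64(94.0), 78), (215, np.float64(216.5), -70), (335, np.float64(338.5), -65)]
lug start [(55, np.float64(60.5), -25), (175, np.float64(174.75), 68), (295, np.float64(297.25), 51)] end [(95, np.float64(94.5), 65), (215, np.float64(216.5), -69), (335, np.float64(338.75), -64)]
```

View pics/w16.png

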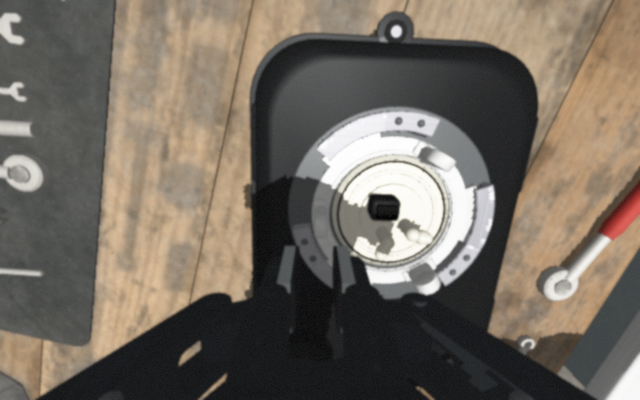

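>>> apply_moves(
  plan=[0.62, -0.0027, 0.0005, -0.02, 0, 0.62, -0.0027, 0.0005, -0.04, 0, 0.62, -0.0027, 0.0005, -0.06, 0, 0.62, -0.0027, 0.0005, -0.071, 0, 0.62, -0.0027, 0.0005, -0.071, 0, 0.62, -0.0027, 0.0005, -0.071, 0],
)

```text
clock: 16.23
position: [588.5, -85.7, 105.8]
ee_rot: [0.801, -0.598, 0.0, 0.0]
contact_force: [-0.1, 0.9, 0.3]
gripper_width: 16.2
```

```bash
python3 st.py
```

```text
[588.5 -85.7 105.8] [-0.1  0.9  0.3] [ 0.01 -0.01 -0.01] -73.46 16.2333
```

>>> apply_moves(
  plan=[1, 0, 0, 0, 0, 1, 0, 0, 0, 0, 1, 0, 0, 0, 0, 1, -0.0007, -0.0012, 0, -1.5, 1, -0.0007, -0.0012, 0, -1.5, 1, -0.0005, -0.002, 0, -2.4, 1, -0.0005, -0.002, 0, -2.4],
)

```text
clock: 16.82
position: [588.4, -87.3, 106.6]
ee_rot: [0.789, -0.615, 0.0, -0.0]
contact_force: [-2.9, 0.8, 5.8]
gripper_width: 7.1
```

```bash
python3 st.py; python3 -c "
from h import *
shot('wrist','w17')"; python3 ears.py w17; python3 lug.py w17 538 -100.2
```

```text
[588.4 -87.3 106.6] [-2.9  0.8  5.8] [0.25 0.84 0.53] -75.87 16.8167
1128 537 [ 528.  -149.4  120.5] 50.2 -101.5
1294 658 [589.1 -91.6 121. ] 51.8 9.5
collar [(25, np.float64(27.25), -12), (95, np.float64(99.75), 2), (145, np.float64(146.5), 77), (215, np.float64(215.25), -74), (265, np.float64(265.0), 57), (335, np.float64(335.0), -44)]
seam [(55, np.float64(57.0), -2), (175, np.float64(174.0), 24), (295, np.float64(293.75), 21)]
lug start [(55, np.float64(49.5), -17), (175, np.float64(174.75), 93), (295, np.float64(297.25), 86)] end [(95, np.float64(90.25), -3), (215, np.float64(216.25), -83), (335, np.float64(337.25), -79)]
lug start [(55, np.float64(50.5), -17), (175, np.float64(174.75), 84), (295, np.float64(297.25), 57)] end [(95, np.float64(99.0), -5), (215, np.float64(216.25), -88), (335, np.float64(337.25), -88)]
```

>>> apply_moves(
  plan=[1, 0, -0.0008, 0, 0, 1, 0, -0.0015, 0, -0.3, 1, 0, -0.0015, 0, -0.3],
)

```text
clock: 17.12
position: [588.3, -87.7, 106.6]
ee_rot: [0.787, -0.617, 0.0, -0.001]
contact_force: [-4.1, 4.4, 7.0]
gripper_width: 7.0
```

```bash
python3 st.py; python3 -c "
from h import *
shot('wrist','w18')"; python3 lug.py w18 538 -100.2
```

```text
[588.3 -87.7 106.6] [-4.1  4.4  7. ] [1.47 1.02 0.58] -76.14 17.1167
collar [(25, np.float64(27.25), -12), (95, np.float64(99.25), 3), (145, np.float64(146.25), 75), (215, np.float64(215.25), -86), (265, np.float64(265.0), 58), (335, np.float64(335.0), -47)]
seam [(55, np.float64(56.25), -1), (175, np.float64(174.25), -6), (295, np.float64(293.75), 32)]
lug start [(55, np.float64(49.5), -16), (175, np.float64(174.75), 94), (295, np.float64(297.0), 83)] end [(95, np.float64(100.5), 4), (215, np.float64(216.25), -83), (335, np.float64(337.0), -84)]
lug start [(55, np.float64(50.5), -18), (175, np.float64(174.75), 84), (295, np.float64(297.0), 53)] end [(95, np.float64(99.5), -6), (215, np.float64(216.25), -87), (335, np.float64(337.0), -85)]
```

The lugs are now against the stops from every push direction (force builds at once, torque 0.6 Nm), with the lug edges within about 1° of home on average. The pawl falling fully down will be the real test. I'll release and go to a view.

>>> apply_moves(
  plan=[0.64, 0, 0, 0, 0, 0.64, 0, 0, 0, 0, 0.64, 0, 0, 0, 0, 0.64, 0, 0, 0.03, 0, 0.64, 0, 0, 0.065, 0, 1, -0.01, 0.01, 0.1, 0, 1, -0.03, 0.03, 0.125, 0, 1, -0.05, 0.045, 0.15, 0],
)

```text
clock: 17.83
position: [538.1, -43.7, 256.8]
ee_rot: [0.786, -0.618, 0.0, -0.001]
contact_force: [0.2, 0.5, 0.4]
gripper_width: 0.2
```

>>> apply_moves(
  plan=[1, -0.01, 0.01, 0.02, 0, 1, -0.01, 0.01, 0.02, 0, 1, -0.01, 0.01, 0.02, 0, 1, -0.01, 0.01, 0.02, 0],
)

```text
clock: 18.17
position: [527.8, -34.2, 274.8]
ee_rot: [0.787, -0.617, -0.0, 0.0]
contact_force: [0.5, 0.6, -0.4]
gripper_width: -0.0
```

```bash
python3 st.py; python3 -c "
from h import *
c=shot('wrist','w19')[0]
cv2.imwrite('pics/w19c.png',cv2.resize(c[10:260,200:450],None,fx=3,fy=2.4,interpolation=cv2.INTER_CUBIC)[:,:,::-1])"; python3 ears.py w19; python3 lug.py w19 538 -100.2
```

```text
[527.8 -34.2 274.8] [ 0.5  0.6 -0.4] [ 0.   -0.01 -0.01] -76.23 18.1667
267 130 [ 525.3 -149.9  120.4] 51.3 -104.3
231 113 [586.9 -86.1 120.4] 50.9 16.1
217 93 [500.9 -64.3 120.3] 51.6 135.9
collar [(25, np.float64(25.0), 34), (95, np.float64(95.25), -12), (145, np.float64(145.0), 39), (215, np.float64(215.0), -43), (265, np.float64(264.5), 35), (335, np.float64(335.0), -47)]
seam [(55, np.float64(53.5), 6), (175, np.float64(175.25), -6), (295, np.float64(293.25), 8)]
lug start [(55, np.float64(56.25), 47), (175, np.float64(175.5), 36), (295, np.float64(295.0), 53)] end [(95, np.float64(97.0), -19), (215, np.float64(216.0), -35), (335, np.float64(336.5), -41)]
lug start [(55, np.float64(56.25), 51), (175, np.float64(175.5), 44), (295, np.float64(295.5), 54)] end [(95, np.float64(97.0), -21), (215, np.float64(215.75), -44), (335, np.float64(336.25), -34)]
```

View pics/w19c.png

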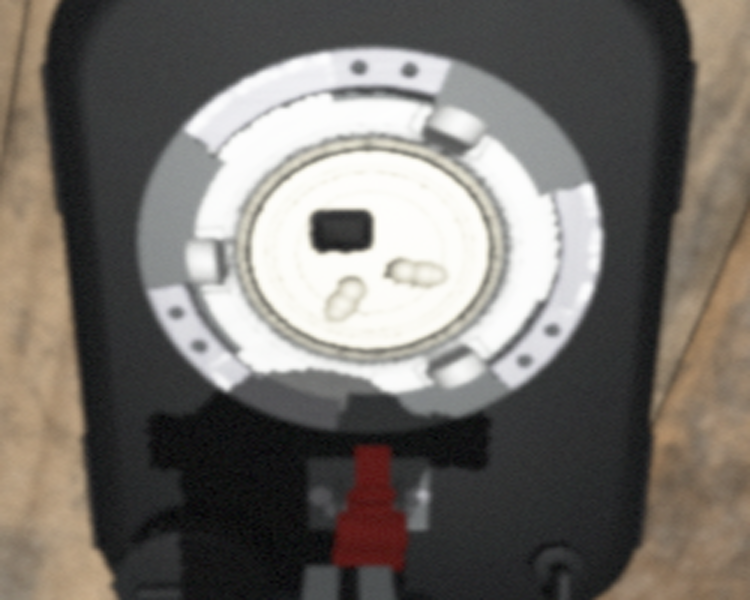

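The ring is now well centred: ears at 16.1/135.9/255.7° against a home of 15/135/255, so about 0.9° off on average, with all gaps clear. Next I'll drop the pawl, going behind its raised weight and pushing it towards the opening.

>>> apply_moves(
  plan=[1, -0.011, 0.032, 0, 0, 1, -0.022, 0.064, -0.01, 0, 1, -0.022, 0.064, -0.045, 0, 1, -0.022, 0.064, -0.08, 0, 1, -0.022, 0.064, -0.115, 0, 1, -0.022, 0.064, -0.145, 0, 1, -0.022, 0.064, -0.147, 0, 1, -0.022, 0.064, -0.147, 0],
)

```text
clock: 18.88
position: [505.0, 28.9, 126.2]
ee_rot: [0.787, -0.617, -0.002, 0.003]
contact_force: [1.1, -1.0, 0.6]
gripper_width: -0.1
```

```bash
python3 st.py; python3 -c "
from h import *
shot('wrist','w20')"
```

```text
[505.   28.9 126.2] [ 1.1 -1.   0.6] [ 0.01 -0.05 -0.02] -76.23 18.8833
```

View pics/w20.png

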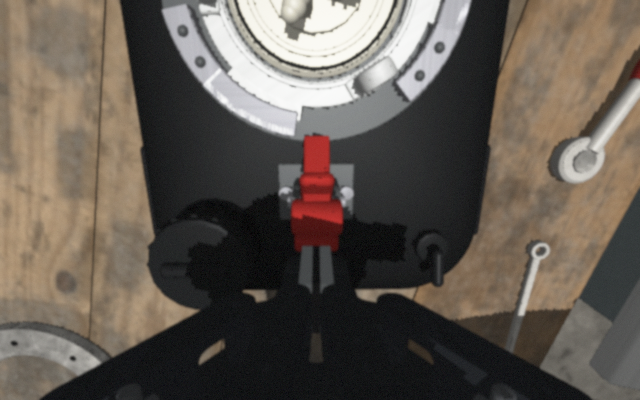

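The fingers are right behind the raised weight at (318,225). Pushing towards the opening.

>>> apply_moves(
  plan=[1, 0.001, -0.004, 0.002, 0, 1, 0.002, -0.008, 0.002, 0, 1, 0.003, -0.012, 0.002, 0, 1, 0.004, -0.016, 0.002, 0, 1, 0.005, -0.02, 0.002, 0, 1, 0.006, -0.024, 0.002, 0, 1, 0.006, -0.024, 0.002, 0, 1, 0.006, -0.024, 0.002, 0],
)

```text
clock: 19.6
position: [511.9, 5.5, 130.5]
ee_rot: [0.787, -0.617, -0.0, 0.0]
contact_force: [0.1, -0.1, 0.8]
gripper_width: -0.3
```

```bash
python3 st.py; python3 -c "
from h import *
shot('wrist','w21')"
```

```text
[511.9   5.5 130.5] [ 0.1 -0.1  0.8] [-0.04 -0.02  0.02] -76.23 19.6
```

View pics/w21.png

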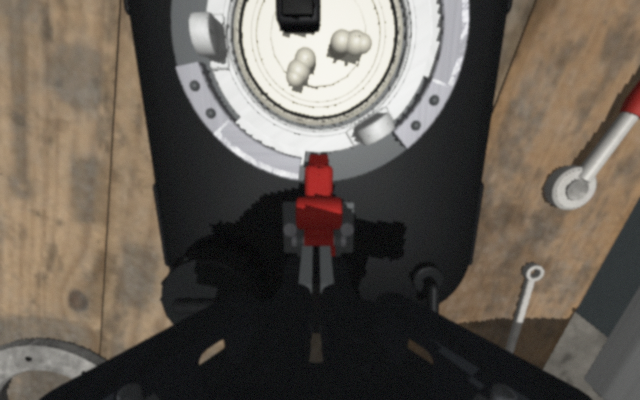

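The pawl is part-way over but not past balance yet. I'll push a bit farther.

>>> apply_moves(
  plan=[1, 0.0007, -0.003, 0, 0, 1, 0.0015, -0.006, 0, 0, 1, 0.002, -0.009, 0, 0, 1, 0.003, -0.012, 0, 0, 1, 0.003, -0.012, 0, 0, 1, 0.003, -0.012, 0, 0],
)

```text
clock: 20.15
position: [515.0, -6.3, 130.5]
ee_rot: [0.787, -0.617, -0.0, 0.0]
contact_force: [0.3, -0.6, -0.5]
gripper_width: -0.1
```

```bash
python3 st.py; python3 -c "
from h import *
shot('wrist','w22')"
```

```text
[515.   -6.3 130.5] [ 0.3 -0.6 -0.5] [-0.02  0.06  0.03] -76.22 20.15
```

View pics/w22.png

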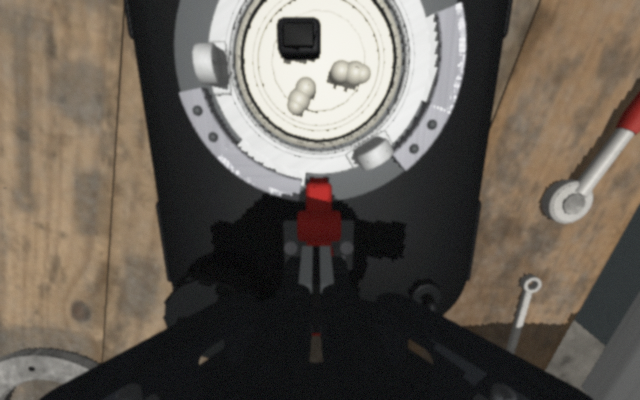

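The nose now seems to be down in the gap at (318,185), and the tail shows behind the fingers at (316,335). I'll rise straight up and look.

>>> apply_moves(
  plan=[1, 0, 0, 0.03, 0, 1, 0, 0, 0.06, 0, 1, 0, 0, 0.09, 0, 1, 0.01, 0.01, 0.12, 0, 1, 0.025, 0.03, 0.145, 0, 1, 0.025, 0.045, 0.145, 0, 1, 0.025, 0.045, 0.145, 0, 1, 0.025, 0.045, 0.145, 0],
)

```text
clock: 20.87
position: [539.6, 39.4, 275.2]
ee_rot: [0.787, -0.617, -0.0, 0.0]
contact_force: [0.2, 0.3, -0.6]
gripper_width: 0.1
```

```bash
python3 st.py
python3 - <<'E'
from h import *
c,z,K,W=shot('wrist','w23')
cv2.imwrite('pics/w23c.png',cv2.resize(c[0:260,190:460],None,fx=2.9,fy=2.3,interpolation=cv2.INTER_CUBIC)[:,:,::-1])
s=shot('scene','s23')[0];cv2.imwrite('pics/s23c.png',cv2.resize(s[150:280,240:420],None,fx=4,fy=4)[:,:,::-1])
E
python3 ears.py w23; python3 lug.py w23 538 -100.2
```

```text
[539.6  39.4 275.2] [ 0.2  0.3 -0.6] [-0.01  0.03 -0.  ] -76.13 20.8667
258 140 [586.8 -85.6 120.4] 50.9 16.7
234 126 [500.7 -64.4 120.3] 51.7 136.2
70 0 [523.4 -40.  108.9] 62.0 103.6
collar [(25, np.float64(25.0), 37), (95, np.float64(97.0), -41), (145, np.float64(144.75), 68), (215, np.float64(218.25), -52), (265, np.float64(258.5), 0), (335, np.float64(328.5), 0)]
seam [(55, np.float64(53.5), 6), (175, np.float64(173.5), 8), (295, np.float64(291.5), 0)]
lug start [(55, np.float64(56.25), 39), (175, np.float64(175.25), 51), (295, np.float64(289.5), 0)] end [(95, np.float64(97.0), -43), (215, np.float64(215.75), -42), (335, np.float64(329.5), 0)]
lug start [(55, np.float64(56.25), 34), (175, np.float64(175.0), 65), (295, np.float64(289.5), 0)] end [(95, np.float64(97.25), -49), (215, np.float64(215.75), -49), (335, np.float64(329.5), 0)]
```

View pics/w23c.png

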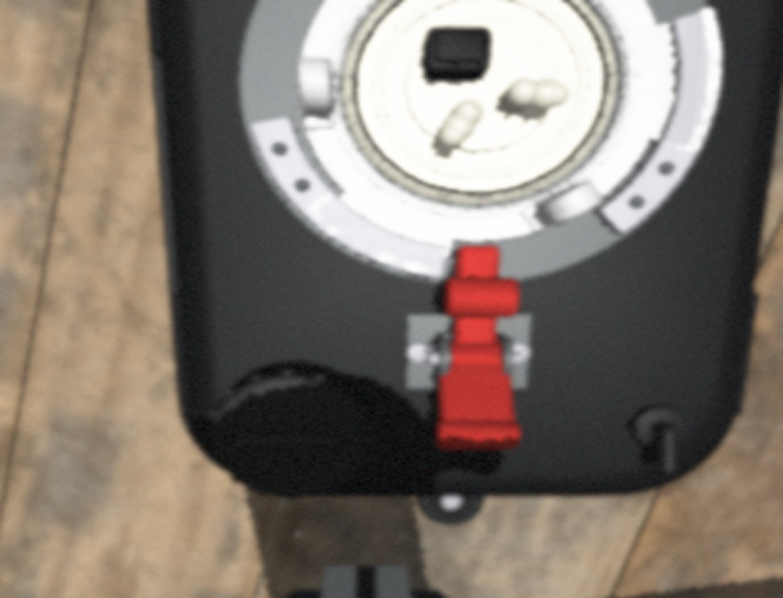

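View pics/s23c.png

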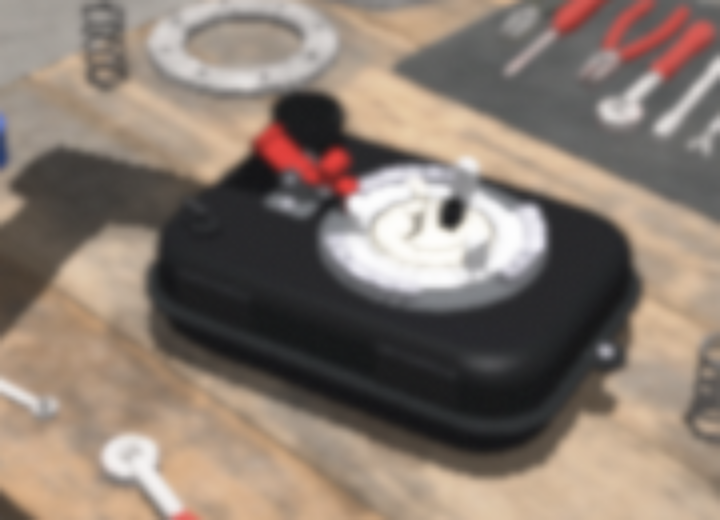

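The pawl looks down, with its nose in the gap behind the lug. I'll check that its angle is really 0 by comparing its height profile with the known-down state in the first picture.

Run:
```python
from h import *
for f in ['w1','w2','w23']:
    c,z,K,W=load(f);P=cloud(z,K,W);hsv=cv2.cvtColor(c,cv2.COLOR_RGB2HSV)
    red=((hsv[...,0]<8)|(hsv[...,0]>172))&(hsv[...,1]>130)&(hsv[...,2]>50)&(z>0)
    p=P[red]-[538,-100.2,0]; a=np.radians(14);x=p[:,0]*np.cos(a)+p[:,1]*np.sin(a);y=-p[:,0]*np.sin(a)+p[:,1]*np.cos(a)
    s=(abs(x)<9)&(y>50)&(y<150)
    print(f,[(k,round(float(np.median(p[s&(y>=k)&(y<k+4),2])),1)) for k in range(58,146,4) if (s&(y>=k)&(y<k+4)).sum()>3])
t=load('top0')[0].astype(int);t2=shot('top','t24')[0].astype(int)
d=(abs(t-t2).max(-1)>60).astype(np.uint8); n,l,st,ce=cv2.connectedComponentsWithStats(cv2.dilate(d,np.ones((3,3))))
print([(st[i,:5].tolist()) for i in range(1,n) if st[i,4]>20])
cv2.imwrite('pics/t24c.png',t2[100:290,180:640].astype(np.uint8)[:,:,::-1])
```

```text
w1 [(58, 108.0), (62, 108.8), (66, 108.9), (70, 119.3), (74, 124.4), (78, 125.8), (82, 124.7), (86, 121.9), (90, 109.0), (94, 108.5), (98, 110.9), (102, 113.3), (106, 112.9), (110, 113.7), (114, 116.3), (118, 119.2), (122, 121.6), (126, 124.0), (130, 129.9), (134, 130.2)]
w2 [(58, 108.5), (62, 109.2), (66, 109.1), (70, 119.2), (74, 124.7), (78, 126.0), (82, 124.8), (86, 121.1), (90, 109.1), (94, 109.1), (98, 110.7), (102, 113.3), (106, 113.2), (110, 113.5), (114, 116.2), (118, 118.8), (122, 121.5), (126, 124.5), (130, 129.8), (134, 130.1), (138, 128.6)]
w23 [(58, 109.1), (62, 109.2), (66, 109.1), (70, 120.1), (74, 125.0), (78, 125.8), (82, 124.7), (86, 120.1), (90, 109.0), (94, 108.8), (98, 111.0), (102, 113.1), (106, 113.3), (110, 114.0), (114, 116.4), (118, 118.9), (122, 121.6), (126, 124.8), (130, 129.9), (134, 130.0), (138, 128.0)]
[[278, 150, 9, 10, 70], [292, 155, 15, 22, 166], [170, 161, 169, 239, 13211], [290, 177, 6, 5, 22], [318, 176, 36, 36, 556], [392, 194, 38, 38, 654], [295, 197, 8, 10, 55], [256, 219, 15, 28, 189], [79, 301, 49, 30, 762], [41, 333, 33, 37, 955], [38, 373, 130, 27, 2383]]
```

View pics/t24c.png

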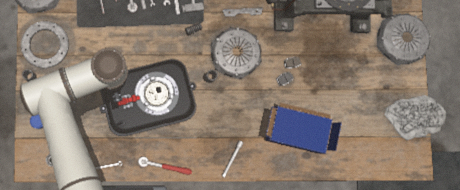

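The pawl's height profile matches the known-down state within 1 mm along its whole length, and nothing else has moved. I'll hand the job in.

```bash
python3 -c "
from h import *
print(arm.read_state()['clock']); print(arm.job_done())"
```

```text
21.0167
the job is handed in; nothing more can be done
None
```

The lock ring is fitted and the job was handed in at 21.0 s, with the arm holding clear of everything. I tipped the pawl up by its tail, lowered the ring over the spigots with its lugs in the gaps, and turned it clockwise by its ears to the stops. Then I let go and pushed the weight over so the pawl dropped.

**Checks that passed**
- **Pawl:** its height profile matches the first, pawl-down pictures within about 1 mm along most of its length (up to 2 mm at the weight's edges), so it lies fully down with its nose in the gap behind the lug.
- **Gaps:** all three collar gaps are empty of lugs.
- **Bench:** in the final top view the spring by the tank, the box and the tools look unmoved. The arm hid part of the tin and the other spring, which it never went near.
- **Forces:** the highest reading seen at the end of a move was about 23 N, and I saw no sign of contact with the spigots.

**Checks that disagreed**
- **First turn:** the first push left the ring about 1.7° short of home and shifted sideways by its play. I mended it with a push on a second ear, then a re-grip and turn.
- **Final angle:** the last camera measurements still put the ring about 1° from the nominal home angle, which is within the error of the measurement and the play. It pressed firmly on the stops, and the pawl fell to zero.

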